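# Put the brass masses in order of size on their stand

### The arm

A 6-joint arm with a two-finger parallel gripper is mounted at the origin on the work surface; the furniture and walls round the work are solid. World frame = base frame: x ahead of the robot, y to its left, z up, the work surface at z = 0. Lengths are in mm, angles in rad, forces in N, time in s.
With the tool pointing down it reaches from about 275 to 750 mm from the base axis. Payload 10.2 kg.
Tool frame: the origin (TCP) lies midway between the tips of the shut fingers; the grasp point (between the pads) lies 19 mm behind it (ctrl.hold_point_z is the distance from the TCP to the grasp point, in mm); z points along the fingers, y is the direction in which the jaws open and shut (so a half turn about z gives the same grasp; the last joint's range is limited). The gripper opens to 85 mm and grips with 20 to 120 N. Pads are 22 mm wide; open, the fingers measure 114 mm over their backs; the gripper's body (76 mm by 85 mm) begins 54 mm behind the grasp point. The pads swing forward as they close: fully open they stand 13 mm farther back than shut.
Start: joints at [1.116, 0.313, 1.498, -0, 1.331, -0.223], TCP at [120.621, 510.961, 203.994] pointing down, gripper open.
Joint ranges: [-2.94, 2.94], [-0.97, 2.17], [0.19, 2.56], [-1.23, 4.37], [0.02, 3.11], [-2.88, 2.88]. Speed limits (rad/s): [2.39, 2.39, 3.01, 3.14, 3.14, 3.14].

### API

Orientations are given as a unit quaternion [w, x, y, z].
In Python, from rig import ctrl, capture, get_calibration, ticket, search_frame, outline_of gives the robot as it stands. The module is installed in compiled form; this text tells all that it offers.
- The arm moves only by the tool servo_tool, never from a script. Its argument "motion" is a list of rows, each an object with "dr": the turn, a rotation vector about the tool's x, y, z in units of 10 degrees (1.0 is 10 degrees), a list of three; "delta_pos": the shift along the tool's x, y, z in units of 50 mm (1.0 is 50 mm), a list of three; "hand": the opening, from 0 (shut) to 1 (fully open). In form: [{"dr": [ax, ay, az], "delta_pos": [x, y, z], "hand": hand}, ...]. A call has 1 to 20 rows; each row shifts and turns the pose as measured when the row begins, along the tool's axes as they then stand; what a row does not reach is not made up. A row lasts 1/8 s, in which the tool goes at most 62.5 mm and 10.7 degrees, less where a joint would pass 70% of its speed; a pose out of reach is approached as far as the arm can. A call is refused whole if a number of a shift passes 1 or a number of a turn 1, either way. A call with a gripper value outside its range is refused whole. The fingers move at their own pace and stop on an object; "squeeze" is the grip in N (left out, the last holds). Time passes only in rows, so rows that do not move let the fingers close. It gives the time, the measured TCP pose, the force and the opening at its end, in the units of the state.
- ctrl.sense(): the state, without advancing time (a new reading comes with each control period).
- capture(name): name is "scene" or "top" or "wrist"; returns (picture, depth): 384x512x3 uint8, red, green, blue; 384x512 float32, mm along the optical axis (not along the pixel's ray), 0 where there is no reading.
- get_calibration(name): a dict with "camera_matrix" (3x3 intrinsics, pixels), "T" (4x4, takes a point from camera to world coordinates). Camera axes: x right, y down, z forward; pixel columns grow to the right and rows downward; lengths in mm; the calibration is good to about 2 mm. A picture is of the moment at which its call begins: read the wrist's pose just before it. get_calibration takes no time and is no camera call; for the wrist camera it gives the pose at the moment of the call.
- ticket.finish_job(): hands the job in, once; it reports no verdict.
Trained networks look in the newest picture that a camera, given by its name, has taken for a name from the list of things; names that differ only in an ending like _2 or _b are one class to them, and where a whole thing is asked for, a point or a joint stands for the part that bears it (a point fixed in the world has none). Each returns a list of dicts, best first, with "score" (0 to 1); they miss things now and then, are a little off and sometimes report something else, mostly with a low value. They report only what shows in the picture. A call takes as long as a camera call. They do not tell look-alikes from the thing itself.
- search_frame(camera, label): "bbox" ([left, top, right, bottom] in pixels, round what is visible of it).
- outline_of(camera, label): "pixels" (384x512 bool, what is visible of it) and "bbox" ([left, top, right, bottom] in pixels, round what is visible of it).
The state is a dict: "time_s": time; "joints": joint angles; "dq": joint speeds; "tau": joint torques, N m; "eef_pos": TCP position; "ee_rot": TCP orientation; "force": force on the tool from outside, world axes, zero at the start; "wrist_torque": the same for the moment, N m; "grip_width": opening from 0.0 (shut) to 1.0 (fully open).
Only numpy, scipy, OpenCV 4.12 (cv2) and the standard library are available. Lean on these libraries where they do the work, as an engineer would, in place of code of your own. Each camera call takes 0.05 s, during which the arm holds its last target.

### The job

Put the four brass masses away on their stepped wooden stand in order of size: the smallest on the pad at the stand's narrow end, then each larger one on the next pad, up to the largest at the wide end, each upright in the middle of its pad. Set them down gently rather than dropping them, and tip none over.

Things in the scene. Friction and masses are not known exactly. Their poses are not given: they have to be found in the camera images.
- stand: Fixed wooden stand on the bench, 288 mm long, 14 mm thick: four sections in a row, wider in steps (60, 74, 88, 102 mm). Origin: centre of its underside; x axis along the row from narrow to wide end; turned any way. Pads 72 mm apart in the row: a gripper has most room across it (stand's y). Low things lie about, taller ones (to 125 mm) further off: travel above 0.15 m, lower straight down.
- mass_1_centre (a point): The smallest of four loose brass masses: upright plain cylinder 26 mm in diameter and 30 mm high with a low knob 12 mm wide on top, 42 mm high in all, about 120 g; stands on the bench. Point: on its axis, half-way up (21 mm above its underside, in the cylinder), z up. Grasp the cylinder from above, in any direction.
- pad_1_top (a point): Pad 1 of the row on the stand, pad 1 at the narrow end and pad 4 at the wide end: fixed flat grey felt-covered disc 56 mm in diameter, 2 mm thick, the same as the other three. Point: centre of its upper face, 16 mm above the bench.
- mass_2_centre (a point): The second smallest of four loose brass masses: upright plain cylinder 34 mm in diameter and 39 mm high with a low knob 14 mm wide on top, 51 mm high in all, about 220 g; stands on the bench. Point: on its axis, half-way up (25.5 mm above its underside, in the cylinder), z up. Grasp the cylinder from above, in any direction.
- pad_2_top (a point): Pad 2 of the row on the stand, pad 1 at the narrow end and pad 4 at the wide end: fixed flat grey felt-covered disc 56 mm in diameter, 2 mm thick, the same as the other three. Point: centre of its upper face, 16 mm above the bench.
- mass_3_centre (a point): The second largest of four loose brass masses: upright plain cylinder 42 mm in diameter and 48 mm high with a low knob 15 mm wide on top, 60 mm high in all, about 360 g; stands on the bench. Point: on its axis, half-way up (30 mm above its underside, in the cylinder), z up. Grasp the cylinder from above, in any direction.
- pad_3_top (a point): Pad 3 of the row on the stand, pad 1 at the narrow end and pad 4 at the wide end: fixed flat grey felt-covered disc 56 mm in diameter, 2 mm thick, the same as the other three. Point: centre of its upper face, 16 mm above the bench.
- mass_4_centre (a point): The largest of four loose brass masses: upright plain cylinder 50 mm in diameter and 57 mm high with a low knob 17 mm wide on top, 69 mm high in all, about 550 g; stands on the bench. Point: on its axis, half-way up (34.5 mm above its underside, in the cylinder), z up. Grasp the cylinder from above, in any direction.
- pad_4_top (a point): Pad 4 of the row on the stand, pad 1 at the narrow end and pad 4 at the wide end: fixed flat grey felt-covered disc 56 mm in diameter, 2 mm thick, the same as the other three. Point: centre of its upper face, 16 mm above the bench. Off the right side of the bench (beyond about y = -0.45, x 0.4 to 0.75) stands a tall chair back: keep the arm and gripper clear of it.
Mind the look-alikes: they are no part of the job. What is shaped like the part that bears mass_3_centre but green or red is not meant.

How it is judged:
By the outcome, as a careful person would: the job done as asked, in the order asked, and still so for the second after the job is handed in, with the robot touching nothing.
It also fails if it takes over 115 s, if anything falls off the work surface, if the arm or the gripper's body presses on something with over 40 N, if the wrist force passes 120 N, or if a joint passes its speed limit or range.

## Working session

There is one attempt and no reset: what is moved stays moved. The work goes in short steps, Python scripts to look and compute and a tool call to move; the robot and the scene stay as the last step left them, time stands still between calls to the robot, and variables do not carry over. Pictures are saved under pics/ and viewed, and the job is handed in when it is done.

Besides the shell and the picture viewer there is one more tool, called after "Request:" as name(argument=value, ...) on one line, values as JSON. servo_tool: Moves the arm, as the interface text tells. Its arguments: {"type":"object","properties":{"motion":{"type":"array"},"squeeze":{"type":"number"}},"required":["motion"]}

```bash
mkdir -p pics
python3 - <<'E'
from rig import *
import cv2,numpy as np
print(ctrl.sense(), ctrl.hold_point_z)
for n in ["scene","top"]:
    p,d=capture(n); cv2.imwrite(f"pics/{n}0.png",p[:,:,::-1]); np.savez(f"{n}0.npz",p=p,d=d)
    c=get_calibration(n);print(n,np.round(c["camera_matrix"],1).tolist(),np.round(c["T"],3).tolist())
E
```

```text
{'time_s': 0.0, 'joints': array([ 1.11559211e+00,  3.13454033e-01,  1.49844094e+00,  1.36949979e-05,
        1.33097629e+00, -2.23382721e-01]), 'dq': array([ 0.0002155 ,  0.00157406, -0.00138766, -0.00059018,  0.0014008 ,
       -0.00097321]), 'tau': array([ 1.96309537e-05, -4.12260854e+01, -2.59750772e+01, -6.38186020e-05,
        3.99119861e-03, -1.07231114e-05]), 'eef_pos': array([120.48958926, 510.69309972, 203.43157655]), 'ee_rot': array([-2.19044745e-04,  1.15652967e-01,  9.93289476e-01, -6.00642911e-04]), 'force': array([-0.64883679,  0.55494008, -0.26145512]), 'wrist_torque': array([-0.03250428, -0.00433275, -0.01424772]), 'grip_width': 1.0008470564871554} 18.700000000000003
scene [[447.5, 0.0, 257.3], [0.0, 447.5, 188.0], [0.0, 0.0, 1.0]] [[-0.702, -0.545, 0.458, 117.773], [-0.712, 0.519, -0.473, 437.855], [0.02, -0.658, -0.752, 799.499], [0.0, 0.0, 0.0, 1.0]]
top [[371.0, 0.0, 258.4], [0.0, 371.0, 187.6], [0.0, 0.0, 1.0]] [[-0.001, -0.983, 0.182, 433.718], [-1.0, 0.004, 0.018, -37.67], [-0.018, -0.182, -0.983, 951.505], [0.0, 0.0, 0.0, 1.0]]
```

View pics/scene0.png

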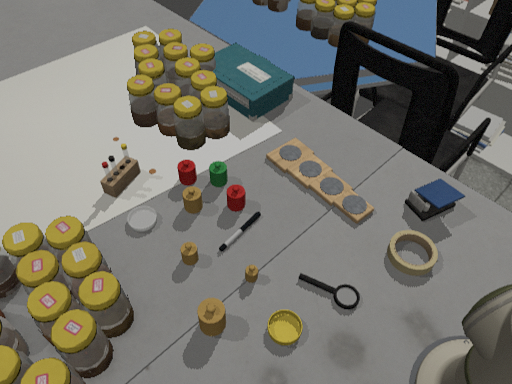

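View pics/top0.png

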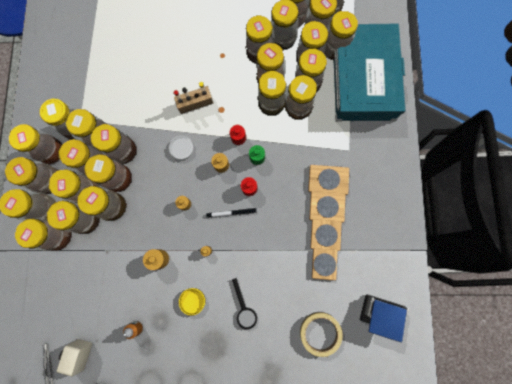

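```bash
cat > h.py <<'E'
from rig import *
import cv2,numpy as np
from scipy.optimize import least_squares
def cloud(n,d,cal=None):
    c=cal or get_calibration(n);K=c["camera_matrix"];T=c["T"]
    v,u=np.mgrid[0:384,0:512]
    X=np.stack([(u-K[0,2])/K[0,0]*d,(v-K[1,2])/K[1,1]*d,d],-1)
    return X@T[:3,:3].T+T[:3,3]
R=[13,17,21,25];H=[30,39,48,57]
E
python3 - <<'E'
from h import *
f=np.load("top0.npz");p,d=f["p"],f["d"];P=cloud("top",d)
px=[(205,251),(183,203),(220,162),(153,260)]
v,u=np.mgrid[0:384,0:512]
big=cv2.resize(p[130:290,130:360],None,fx=3.4,fy=3.4,interpolation=cv2.INTER_CUBIC);cv2.imwrite("pics/topcrop.png",big[:,:,::-1])
print("bench z",np.median(P[280:300,250:280,2]))
for i,(a,b) in enumerate(px):
    w=(abs(u-a)<22)&(abs(v-b)<22)&(d>0)
    hsv=cv2.cvtColor(p,cv2.COLOR_RGB2HSV)
    m=w&(hsv[...,0]>10)&(hsv[...,0]<28)&(hsv[...,1]>120)&(P[...,2]>8)
    Q=P[m];z=Q[:,2]
    t=Q[abs(z-H[i])<5]
    print(i+1,m.sum(),"zmax",z.max().round(1),"top n",len(t),"ctr",t.mean(0).round(1),((t.max(0)+t.min(0))/2).round(1),"ext",np.ptp(t,axis=0).round(1), "knob",Q[z>H[i]+8].mean(0).round(1))
for c in [(330,178),(328,207),(325,235),(324,264)]:
    print(c,P[c[1],c[0]].round(1))
E
```

```text
bench z -1.8173440012821516
1 84 zmax 42.9 top n 61 ctr [447.3 108.8  28.8] [447.7 109.4  29.5] ext [21.8 22.8  8.7] knob [446.3 109.9  40.4]
2 157 zmax 53.7 top n 111 ctr [566.4 169.4  38.3] [567.  170.1  37.9] ext [30.7 30.6  7.5] knob [568.  170.3  49.7]
3 241 zmax 60.8 top n 170 ctr [669.8  77.   47.3] [670.9  76.8  47.8] ext [39.8 38.2  8.9] knob [670.8  77.5  58.9]
4 410 zmax 71.2 top n 293 ctr [426.4 229.5  55.5] [426.3 230.5  56.7] ext [44.6 48.3  9.3] knob [428.  231.3  67.5]
(330, 178) [ 631.2 -204.6   15.7]
(328, 207) [ 556.4 -197.1   14.2]
(325, 235) [ 485.8 -187.    15.5]
(324, 264) [ 414.7 -182.5   13.4]
```

View pics/topcrop.png

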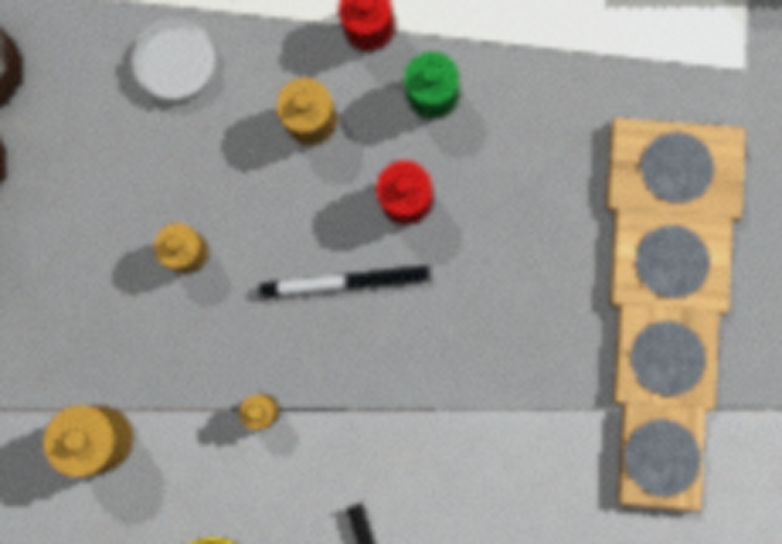

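The crop shows four brass masses: m1 at top-image pixel (205,251), m2 (183,203), m3 (220,162) and m4 (153,260). The look-alikes are red at (237,133), red at (249,186) and green at (257,155), all of mass 3. The stand's narrow end is at (324,265) and its wide end at (330,178). Next I'll refine the pads and cross-check with the scene camera.

```bash
cat >> h.py <<'E'
def toplane(n,uv,z,cal=None):
    c=cal or get_calibration(n);K=c["camera_matrix"];T=c["T"]
    r=T[:3,:3]@np.array([(uv[0]-K[0,2])/K[0,0],(uv[1]-K[1,2])/K[1,1],1])
    return T[:3,3]+r*(z-T[2,3])/r[2]
def padfit(n,p,cents,rad,cal=None):
    hsv=cv2.cvtColor(p,cv2.COLOR_RGB2HSV);out=[]
    for a,b in cents:
        m=(hsv[...,1]<80).astype(np.uint8)
        w=np.zeros_like(m);cv2.circle(w,(a,b),rad,1,-1);m&=w
        _,L=cv2.connectedComponents(m);k=L[b,a]
        ys,xs=np.nonzero(L==k);out.append((*toplane(n,(xs.mean(),ys.mean()),16,cal)[:2],len(xs)))
    out=np.array(out);q=out[:,:2];c=q.mean(0);s=np.array([-1.5,-.5,.5,1.5])*72
    th=np.arctan2(*(s@(q-c))[::-1]);ft=c+s[:,None]*np.array([np.cos(th),np.sin(th)])
    print(n,"raw",out.round(1).tolist(),"th",th.round(4),"fit",ft.round(1).tolist(),"res",np.abs(q-ft).max().round(2));return ft,th
E
python3 - <<'E'
from h import *
f=np.load("top0.npz");padfit("top",f["p"],[(324,264),(325,235),(328,207),(330,178)],13)
g=np.load("scene0.npz");p,d=g["p"],g["d"];P=cloud("scene",d)
padfit("scene",p,[(290,153),(310,169),(331,186),(354,205)][::-1] if False else [(290,153),(310,169),(331,186),(354,205)],13)
hsv=cv2.cvtColor(p,cv2.COLOR_RGB2HSV)
v,u=np.mgrid[0:384,0:512]
for i,(a,b) in enumerate([(251,274),(189,254),(193,201),(212,318)]):
    m=(abs(u-a)<22)&(abs(v-b)<24)&(hsv[...,0]>8)&(hsv[...,0]<28)&(hsv[...,1]>110)&(P[...,2]>6)
    Q=P[m]
    Q=Q[np.hypot(*(Q[:,:2]-np.median(Q[:,:2],0)).T)<R[i]*1.6]
    S=Q[(Q[:,2]<H[i]-5)]
    r=least_squares(lambda c:np.hypot(S[:,0]-c[0],S[:,1]-c[1])-R[i],Q[:,:2].mean(0),loss="soft_l1")
    k=Q[Q[:,2]>H[i]+8]
    print(i+1,len(S),r.x.round(1),"rms",np.sqrt(np.mean(r.fun**2)).round(1),"knob",k.mean(0).round(1),"zmax",Q[:,2].max().round(1))
E
```

```text
top raw [[414.2, -183.0, 437.0], [485.8, -189.6, 398.0], [557.5, -195.4, 380.0], [628.8, -201.3, 365.0]] th -0.0848 fit [[414.0, -183.2], [485.7, -189.3], [557.5, -195.3], [629.2, -201.4]] res 0.4
scene raw [[625.7, -198.5, 308.0], [552.8, -192.0, 317.0], [481.4, -187.2, 360.0], [410.0, -182.1, 413.0]] th 3.0663 fit [[625.1, -198.1], [553.4, -192.7], [481.6, -187.2], [409.8, -181.8]] res 0.63
1 52 [444.2 111. ] rms 1.6 knob [442.  112.6  40.1] zmax 44.3
2 114 [564.4 171.8] rms 0.8 knob [562.9 172.9  49.2] zmax 52.1
3 186 [668.5  78.8] rms 1.4 knob [667.6  79.7  58. ] zmax 60.1
4 268 [424.2 231.7] rms 0.8 knob [422.7 232.3  67.3] zmax 69.3
```

```bash
cat >> h.py <<'E'
from scipy.spatial.transform import Rotation as Ro
JAW=np.pi/2-0.080   # world angle of tool y
def need(x,y,z,jaw=JAW):
    s=ctrl.sense();q=s["ee_rot"];r=Ro.from_quat([q[1],q[2],q[3],q[0]])
    yt=np.array([np.cos(jaw),np.sin(jaw),0]);zt=np.array([0,0,-1.]);g=Ro.from_matrix(np.stack([np.cross(yt,zt),yt,zt],1))
    D=np.array([x,y,z])-s["eef_pos"]
    print("t",round(s["time_s"],2),"pos",s["eef_pos"].round(1),"F",s["force"].round(1),"grip",round(s["grip_width"],3))
    print("total dr/10deg",(np.degrees((r.inv()*g).as_rotvec())/10).round(3),"delta now(units)",(r.inv().apply(D)/50).round(3),"delta in goal frame",(g.inv().apply(D)/50).round(3))
E
python3 - <<'E'
from h import *
p,d=capture("wrist");cv2.imwrite("pics/w0.png",p[:,:,::-1])
c=get_calibration("wrist");print(np.round(c["T"],3).tolist(),c["camera_matrix"].round(1).tolist())
need(445.5,110.5,200)
E
```

```text
[[0.23, 0.934, 0.272, 51.276], [0.973, -0.221, -0.065, 527.005], [-0.001, 0.279, -0.96, 372.963], [0.0, 0.0, 0.0, 1.0]] [[282.6, 0.0, 259.0], [0.0, 282.6, 192.4], [0.0, 0.0, 1.0]]
t 0.15 pos [120.5 510.8 203.6] F [-0.3  0.6 -0. ] grip 1.002
total dr/10deg [-0.005 -0.002 -0.87 ] delta now(units) [-8.165 -6.298  0.076] delta in goal frame [-7.118 -7.46   0.072]
```

View pics/w0.png

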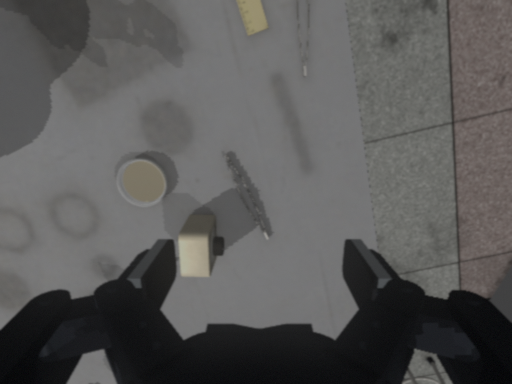

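Request:
servo_tool(motion=[{"dr": [0, 0, -0.87], "delta_pos": [0, 0, 0], "hand": 1}, {"dr": [0, 0, 0], "delta_pos": [0, 0, 0], "hand": 1}, {"dr": [0, 0, 0], "delta_pos": [-0.6, -0.62, 0], "hand": 1}, {"dr": [0, 0, 0], "delta_pos": [-0.6, -0.62, 0], "hand": 1}, {"dr": [0, 0, 0], "delta_pos": [-0.6, -0.62, 0], "hand": 1}, {"dr": [0, 0, 0], "delta_pos": [-0.6, -0.62, 0], "hand": 1}, {"dr": [0, 0, 0], "delta_pos": [-0.6, -0.62, 0], "hand": 1}, {"dr": [0, 0, 0], "delta_pos": [-0.6, -0.62, 0], "hand": 1}, {"dr": [0, 0, 0], "delta_pos": [-0.6, -0.62, 0], "hand": 1}, {"dr": [0, 0, 0], "delta_pos": [-0.6, -0.62, 0], "hand": 1}, {"dr": [0, 0, 0], "delta_pos": [-0.6, -0.62, 0], "hand": 1}, {"dr": [0, 0, 0], "delta_pos": [-0.6, -0.62, 0], "hand": 1}, {"dr": [0, 0, 0], "delta_pos": [0, 0, 0], "hand": 1}])

```text
time_s: 1.78
eef_pos: [398.0, 163.1, 202.9]
ee_rot: [-0.0, 0.057, 0.998, -0.001]
force: [-0.2, 0.5, -1.0]
grip_width: 0.999
```

Run:
```python
from h import *
need(445.5,110.5,200)
c=get_calibration("wrist");print(c["T"][:3,3])
p,d=capture("wrist");cv2.imwrite("pics/w1.png",p[:,:,::-1]);np.savez("w1.npz",p=p,d=d,T=c["T"],K=c["camera_matrix"])
```

```text
t 1.77 pos [398.  163.1 202.9] F [-0.2  0.5 -1. ] grip 0.999
total dr/10deg [-0.011 -0.    -0.199] delta now(units) [-1.065 -0.937  0.06 ] delta in goal frame [-1.031 -0.973  0.059]
[327.27235846 171.35433916 372.31179072]
```

View pics/w1.png

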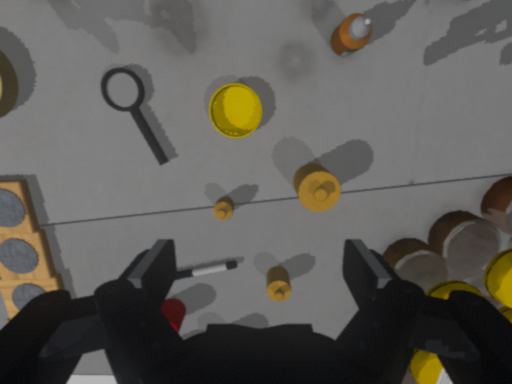

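```bash
cat >> h.py <<'E'
def massfit(n,p,d,cal,i,a,b,w=30):
    P=cloud(n,d,cal);hsv=cv2.cvtColor(p,cv2.COLOR_RGB2HSV);v,u=np.mgrid[0:384,0:512]
    m=(abs(u-a)<w)&(abs(v-b)<w)&(hsv[...,0]>8)&(hsv[...,0]<28)&(hsv[...,1]>110)&(P[...,2]>6)
    Q=P[m];S=Q[Q[:,2]<H[i]-5];t=Q[abs(Q[:,2]-H[i])<4];k=Q[Q[:,2]>H[i]+8]
    r=least_squares(lambda c:np.hypot(S[:,0]-c[0],S[:,1]-c[1])-R[i],Q[:,:2].mean(0),loss="soft_l1") if len(S)>8 else None
    print(i+1,len(S),r.x.round(1) if r else "","top",((t.max(0)+t.min(0))/2).round(1),np.ptp(t,axis=0).round(1),"knob",k.mean(0).round(1),len(k),"zmax",Q[:,2].max().round(1))
E
python3 - <<'E'
from h import *
f=np.load("w1.npz");cal=dict(T=f["T"],camera_matrix=f["K"])
for i,a,b in [(0,223,208),(1,279,284),(3,318,188)]: massfit("wrist",f["p"],f["d"],cal,i,a,b)
print("bench",[cloud("wrist",f["d"],cal)[y,x].round(1) for x,y in [(260,230),(180,230),(380,200)]])
E
```

```text
1 11 [446.3 108.6] top [445.2 110.   28.7] [24.3 23.7  5.1] knob [439.3 112.   55.1] 69 zmax 372.3
2 182 [566.8 169.4] top [565.8 169.9  37.7] [32.8 31.9  5.4] knob [564.7 169.4  49.7] 75 zmax 52.4
4 281 [426.4 229.6] top [425.5 229.4  55.7] [48.7 48.4  5.3] knob [420.5 226.4  81.9] 169 zmax 372.3
bench [array([490.7, 153.2,  -0.5]), array([477.9,  39.3,  -1.1]), array([465.5, 323.8,  -1.7])]
```

Request:
servo_tool(motion=[{"dr": [0, 0, -0.2], "delta_pos": [0, 0, 0], "hand": 1}, {"dr": [0, 0, 0], "delta_pos": [-0.5, -0.5, 0.4], "hand": 0.8}, {"dr": [0, 0, 0], "delta_pos": [-0.4, -0.4, 0.4], "hand": 0.8}, {"dr": [0, 0, 0], "delta_pos": [-0.3, -0.3, 0.3], "hand": 0.8}, {"dr": [0, 0, 0], "delta_pos": [0, 0, 0], "hand": 0.8}, {"dr": [0, 0, 0], "delta_pos": [0, 0, 0], "hand": 0.8}])

```text
time_s: 2.58
eef_pos: [451.3, 104.1, 147.8]
ee_rot: [0.001, 0.033, 0.999, -0.0]
force: [-0.1, -0.6, 0.1]
grip_width: 0.799
```

Run:
```python
from h import *
need(445.8,109.8,4)
```

```text
t 2.58 pos [451.3 104.1 147.8] F [-0.1 -0.6  0.1] grip 0.799
total dr/10deg [-0.001  0.006  0.079] delta now(units) [0.12  0.107 2.876] delta in goal frame [0.118 0.105 2.876]
```

Request:
servo_tool(motion=[{"dr": [0, 0, 0.08], "delta_pos": [0.12, 0.11, 0.2], "hand": 0.8}, {"dr": [0, 0, 0], "delta_pos": [0, 0, 0.5], "hand": 0.8}, {"dr": [0, 0, 0], "delta_pos": [0, 0, 0.5], "hand": 0.8}, {"dr": [0, 0, 0], "delta_pos": [0, 0, 0.4], "hand": 0.8}, {"dr": [0, 0, 0], "delta_pos": [0, 0, 0.2], "hand": 0.8}, {"dr": [0, 0, 0], "delta_pos": [0, 0, 0], "hand": 0.8}, {"dr": [0, 0, 0], "delta_pos": [0, 0, 0], "hand": 0.8}])

```text
time_s: 3.45
eef_pos: [442.8, 115.6, 56.8]
ee_rot: [0.003, 0.038, 0.999, 0.0]
force: [-0.9, -0.0, 0.3]
grip_width: 0.801
```

Run:
```python
from h import *
need(445.8,109.8,4)
c=get_calibration("wrist")
p,d=capture("wrist");cv2.imwrite("pics/w2.png",p[:,:,::-1])
massfit("wrist",p,d,c,0,259,300,60)
```

```text
t 3.45 pos [442.8 115.6  56.8] F [-0.9 -0.   0.3] grip 0.801
total dr/10deg [0.005 0.032 0.017] delta now(units) [-0.062 -0.113  1.056] delta in goal frame [-0.068 -0.111  1.056]
1 144 [549.6 146.2] top [555.9 156.5  28.8] [4.4 2.  4.9] knob [422.8 130.  170.3] 6 zmax 225.8
```

View pics/w2.png

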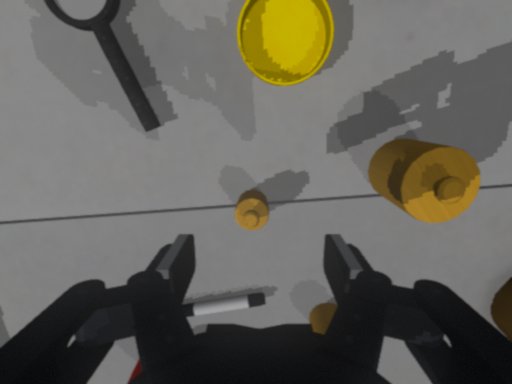

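Request:
servo_tool(motion=[{"dr": [0, 0.03, 0], "delta_pos": [-0.06, -0.11, 0], "hand": 0.8}, {"dr": [0, 0, 0], "delta_pos": [0, 0, 0], "hand": 0.8}, {"dr": [0, 0, 0], "delta_pos": [0, 0, 0], "hand": 0.8}])

```text
time_s: 3.88
eef_pos: [446.3, 109.3, 57.8]
ee_rot: [0.001, 0.039, 0.999, 0.001]
force: [0.4, 0.7, 0.4]
grip_width: 0.8
```

Run:
```python
from h import *
need(445.8,109.8,4)
c=get_calibration("wrist")
p,d=capture("wrist")
massfit("wrist",p,d,c,0,253,212,25)
P=cloud("wrist",d,c);print(P[150:200:10,300].round(1))
```

```text
t 3.88 pos [446.3 109.3  57.8] F [0.4 0.7 0.4] grip 0.8
total dr/10deg [0.006 0.013 0.015] delta now(units) [0.014 0.008 1.076] delta in goal frame [0.011 0.009 1.076]
1 41 [446.4 109.1] top [445.4 109.2  28.8] [25.  24.1  5.4] knob [442.4 109.3  45.8] 216 zmax 227.0
[[ 4.089e+02  1.453e+02 -1.700e+00]
 [ 4.169e+02  1.449e+02 -1.000e+00]
 [ 4.252e+02  1.446e+02 -1.000e+00]
 [ 4.334e+02  1.442e+02 -2.000e-01]
 [ 4.424e+02  1.440e+02 -1.500e+00]]
```

Request:
servo_tool(motion=[{"dr": [0, 0, 0], "delta_pos": [0.01, 0.01, 0.35], "hand": 0.7}, {"dr": [0, 0, 0], "delta_pos": [0, 0, 0.35], "hand": 0.7}, {"dr": [0, 0, 0], "delta_pos": [0, 0, 0.25], "hand": 0.6}, {"dr": [0, 0, 0], "delta_pos": [0, 0, 0.1], "hand": 0.6}, {"dr": [0, 0, 0], "delta_pos": [0, 0, 0], "hand": 0.6}, {"dr": [0, 0, 0], "delta_pos": [0, 0, 0], "hand": 0.6}])

```text
time_s: 4.68
eef_pos: [446.9, 110.0, 4.7]
ee_rot: [0.002, 0.039, 0.999, 0.001]
force: [-0.2, 0.4, -0.2]
grip_width: 0.595
```

Run:
```python
from h import *
need(445.8,109.5,4)
```

```text
t 4.67 pos [446.9 110.    4.7] F [-0.2  0.4 -0.2] grip 0.595
total dr/10deg [0.007 0.026 0.015] delta now(units) [ 0.021 -0.012  0.014] delta in goal frame [ 0.021 -0.012  0.014]
```

Good; close now.

Request:
servo_tool(motion=[{"dr": [0, 0.02, 0], "delta_pos": [0.02, 0, 0], "hand": 0.4}, {"dr": [0, 0, 0], "delta_pos": [0, 0, 0], "hand": 0.25}, {"dr": [0, 0, 0], "delta_pos": [0, 0, 0], "hand": 0.1}, {"dr": [0, 0, 0], "delta_pos": [0, 0, 0], "hand": 0}, {"dr": [0, 0, 0], "delta_pos": [0, 0, 0], "hand": 0}, {"dr": [0, 0, 0], "delta_pos": [0, 0, 0], "hand": 0}, {"dr": [0, 0, 0], "delta_pos": [0, 0, 0], "hand": 0}], squeeze=40)

```text
time_s: 5.55
eef_pos: [446.4, 110.1, 5.5]
ee_rot: [0.001, 0.039, 0.999, 0.001]
force: [0.4, -1.3, -0.9]
grip_width: 0.098
```

Run:
```python
from h import *
need(445.8,109.5,200)
```

```text
t 5.55 pos [446.4 110.1   5.5] F [ 0.4 -1.3 -0.9] grip 0.098
total dr/10deg [0.008 0.014 0.015] delta now(units) [ 1.000e-03 -7.000e-03 -3.889e+00] delta in goal frame [ 0.011 -0.013 -3.889]
```

Run:
```python
from h import *
p,d=capture("wrist");cv2.imwrite("pics/w3.png",p[:,:,::-1])
print(ctrl.sense()["grip_width"])
```

```text
0.09951094258617998
```

View pics/w3.png

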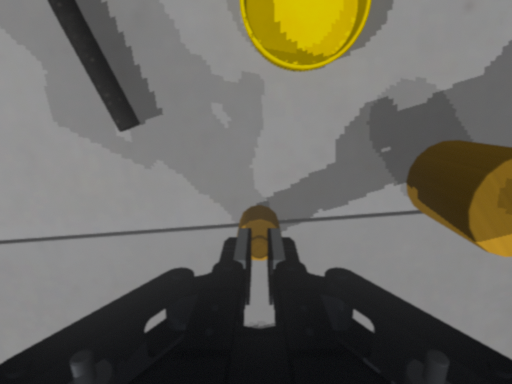

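Run:
```python
from h import *
c=get_calibration("wrist")
p,d=capture("wrist");cv2.imwrite("pics/w3c.png",cv2.resize(p[190:340,180:340],None,fx=4,fy=4,interpolation=cv2.INTER_NEAREST)[:,:,::-1])
P=cloud("wrist",d,c)
for y in range(205,270,6): print(y,[ (x,*P[y,x].round(0).astype(int)) for x in (235,243,259,275,283)])
q,_=capture("scene");cv2.imwrite("pics/s3c.png",cv2.resize(q[180:340,160:340],None,fx=4,fy=3.5)[:,:,::-1])
```

```text
205 [(235, np.int64(434), np.int64(95), np.int64(-1)), (243, np.int64(434), np.int64(100), np.int64(0)), (259, np.int64(434), np.int64(111), np.int64(2)), (275, np.int64(436), np.int64(121), np.int64(-1)), (283, np.int64(436), np.int64(126), np.int64(0))]
211 [(235, np.int64(438), np.int64(95), np.int64(-1)), (243, np.int64(438), np.int64(100), np.int64(-1)), (259, np.int64(434), np.int64(111), np.int64(14)), (275, np.int64(440), np.int64(121), np.int64(-1)), (283, np.int64(440), np.int64(126), np.int64(-1))]
217 [(235, np.int64(442), np.int64(94), np.int64(-1)), (243, np.int64(437), np.int64(101), np.int64(13)), (259, np.int64(433), np.int64(111), np.int64(26)), (275, np.int64(440), np.int64(120), np.int64(11)), (283, np.int64(444), np.int64(126), np.int64(-1))]
223 [(235, np.int64(449), np.int64(93), np.int64(-6)), (243, np.int64(436), np.int64(101), np.int64(25)), (259, np.int64(436), np.int64(111), np.int64(28)), (275, np.int64(438), np.int64(120), np.int64(24)), (283, np.int64(449), np.int64(126), np.int64(0))]
229 [(235, np.int64(451), np.int64(93), np.int64(-1)), (243, np.int6
[... 1047 characters left out ...]
.int64(104), np.int64(64)), (259, np.int64(447), np.int64(110), np.int64(42)), (275, np.int64(436), np.int64(118), np.int64(63)), (283, np.int64(436), np.int64(121), np.int64(63))]
259 [(235, np.int64(434), np.int64(101), np.int64(69)), (243, np.int64(435), np.int64(104), np.int64(68)), (259, np.int64(457), np.int64(109), np.int64(31)), (275, np.int64(435), np.int64(117), np.int64(69)), (283, np.int64(436), np.int64(121), np.int64(69))]
265 [(235, np.int64(433), np.int64(101), np.int64(75)), (243, np.int64(437), np.int64(104), np.int64(68)), (259, np.int64(479), np.int64(107), np.int64(-1)), (275, np.int64(435), np.int64(117), np.int64(75)), (283, np.int64(435), np.int64(120), np.int64(75))]
```

View pics/w3c.png

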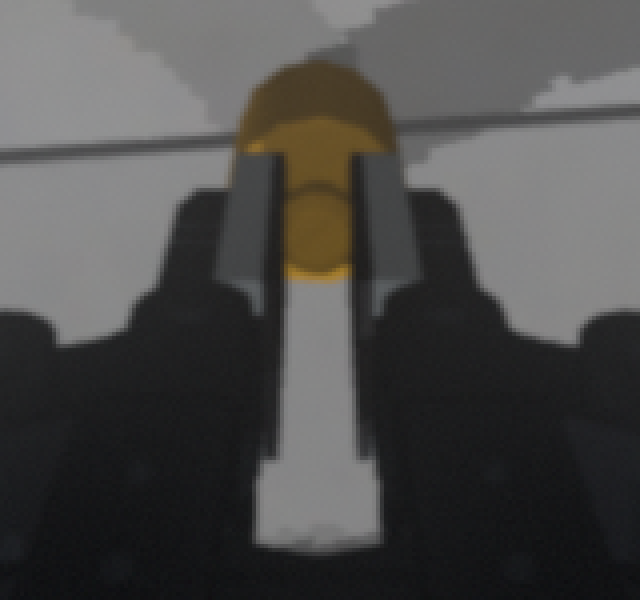

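View pics/s3c.png

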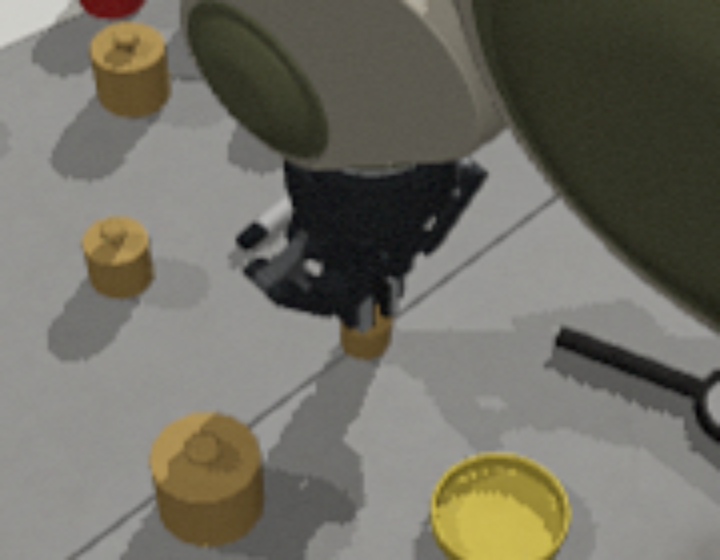

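The wrist view shows the fingers closed on the knob: the gap is at (247–272, 228–258), with fingertips at about z≈37 while the TCP reads 5.5. The tips seem to be farther back than the TCP figure implies. I'll open and measure before going on.

Request:
servo_tool(motion=[{"dr": [0, 0, 0], "delta_pos": [0, 0, 0], "hand": 0.5}, {"dr": [0, 0, 0], "delta_pos": [0, 0, 0], "hand": 0.5}, {"dr": [0, 0, 0], "delta_pos": [0, 0, 0], "hand": 0.5}, {"dr": [0, 0, 0], "delta_pos": [0, 0, 0], "hand": 0.5}, {"dr": [0, 0, 0], "delta_pos": [0, 0, 0], "hand": 0.5}])

```text
time_s: 6.32
eef_pos: [446.4, 110.1, 5.5]
ee_rot: [0.001, 0.039, 0.999, 0.001]
force: [0.2, -0.0, 0.2]
grip_width: 0.502
```

Run:
```python
from h import *
need(445.8,109.5,4)
c=get_calibration("wrist");print("cam",c["T"][:3,3].round(1))
p,d=capture("wrist");cv2.imwrite("pics/w4c.png",cv2.resize(p[180:384,130:390],None,fx=3,fy=2.9,interpolation=cv2.INTER_NEAREST)[:,:,::-1])
P=cloud("wrist",d,c)
for y in range(205,290,5): print(y,[ (x,*P[y,x].round(0).astype(int).tolist()) for x in (195,205,215,225,305,315)])
massfit("wrist",p,d,c,0,259,235,28)
```

```text
t 6.33 pos [446.4 110.1   5.5] F [ 0.2 -0.   0.2] grip 0.502
total dr/10deg [0.008 0.014 0.015] delta now(units) [ 0.011 -0.012  0.03 ] delta in goal frame [ 0.011 -0.012  0.03 ]
cam [374.9 115.2 174.7]
205 [(195, 431, 69, 0), (205, 432, 75, -1), (215, 433, 82, -1), (225, 433, 89, -1), (305, 438, 141, -2), (315, 438, 147, -1)]
210 [(195, 435, 68, -2), (205, 436, 75, -1), (215, 436, 81, -2), (225, 437, 88, -1), (305, 441, 141, -1), (315, 441, 147, -1)]
215 [(195, 439, 68, -2), (205, 439, 74, -2), (215, 440, 81, -2), (225, 440, 88, -1), (305, 445, 141, -1), (315, 445, 147, -1)]
220 [(195, 442, 68, 0), (205, 443, 74, -1), (215, 444, 81, -2), (225, 444, 87, -2), (305, 448, 141, -2), (315, 449, 147, -2)]
225 [(195, 446, 66, -3), (205, 447, 73, -2), (215, 448, 79, -5), (225, 449, 86, -4), (305, 451, 140, 1), (315, 452, 147, 0)]
230 [(195, 449, 66, -1), (205, 433, 83, 39), (215, 433, 88, 40), (225, 451, 87, -1), (305, 437, 134, 40), (315, 456, 147, -1)]
235 [(195, 453, 66, 0), (205, 433, 84, 45), (215, 434, 88, 44), (225, 455, 86, -1), (305, 437, 134, 45), (315, 460, 147, -1)]
240 [(195, 43
[... 654 characters left out ...]
4, 88, 72), (215, 446, 88, 52), (225, 477, 84, 0), (305, 445, 131, 60), (315, 438, 133, 72)]
270 [(195, 432, 86, 79), (205, 436, 88, 73), (215, 449, 88, 52), (225, 481, 83, 0), (305, 447, 131, 60), (315, 441, 134, 71)]
275 [(195, 433, 87, 82), (205, 439, 88, 72), (215, 451, 88, 53), (225, 485, 83, -1), (305, 449, 131, 62), (315, 441, 133, 74)]
280 [(195, 432, 88, 86), (205, 441, 88, 72), (215, 453, 88, 54), (225, 489, 82, -1), (305, 452, 131, 61), (315, 443, 133, 75)]
285 [(195, 432, 88, 89), (205, 444, 87, 72), (215, 493, 75, -1), (225, 493, 82, -1), (305, 454, 130, 62), (315, 445, 133, 75)]
1 318 [446.5 109.2] top [445.  109.7  28.8] [24.9 24.2  5.7] knob [442.8 109.4  43.3] 369 zmax 174.7
```

View pics/w4c.png

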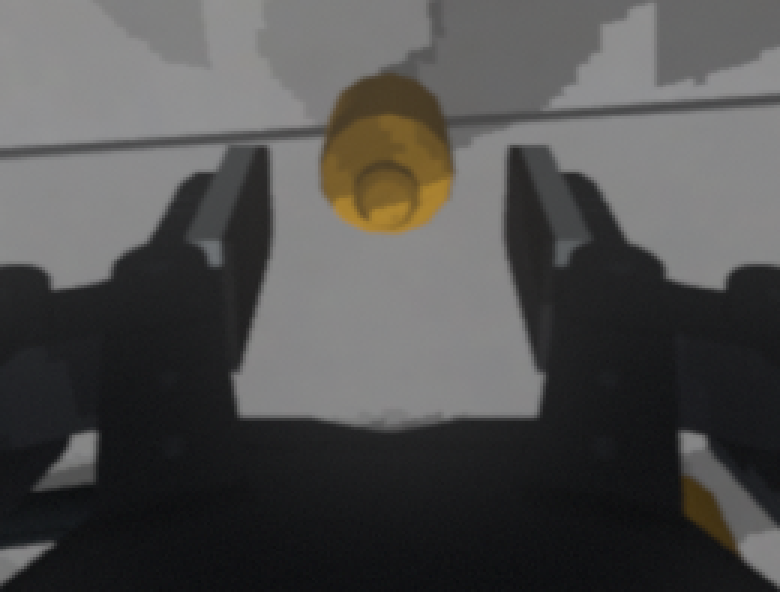

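Tips are at z≈39 with the TCP reading 5.5 and a 44 mm gap, so the real tips sit about 32 mm behind the reported TCP. The lateral position is right. I'll lower in steps and watch the force.

Request:
servo_tool(motion=[{"dr": [0, 0, 0], "delta_pos": [0, 0, 0.2], "hand": 0.5}, {"dr": [0, 0, 0], "delta_pos": [0, 0, 0.2], "hand": 0.5}, {"dr": [0, 0, 0], "delta_pos": [0, 0, 0], "hand": 0.5}, {"dr": [0, 0, 0], "delta_pos": [0, 0, 0], "hand": 0.5}])

```text
time_s: 6.88
eef_pos: [446.1, 110.1, -16.4]
ee_rot: [0.001, 0.039, 0.999, 0.001]
force: [-0.2, -0.6, 0.2]
grip_width: 0.504
```

Run:
```python
from h import *
need(445.8,109.5,-26)
c=get_calibration("wrist");print("cam",c["T"][:3,3].round(1))
p,d=capture("wrist");cv2.imwrite("pics/w5c.png",cv2.resize(p[180:384,130:390],None,fx=3,fy=2.9,interpolation=cv2.INTER_NEAREST)[:,:,::-1])
P=cloud("wrist",d,c)
for y in range(205,260,5): print(y,[ (x,*P[y,x].round(0).astype(int).tolist()) for x in (205,215,305)])
```

```text
t 6.88 pos [446.1 110.1 -16.4] F [-0.2 -0.6  0.2] grip 0.504
total dr/10deg [0.007 0.008 0.015] delta now(units) [ 0.005 -0.013  0.191] delta in goal frame [ 0.004 -0.013  0.191]
cam [374.8 115.2 152.8]
205 [(205, 425, 81, 0), (215, 426, 86, -2), (305, 429, 138, -1)]
210 [(205, 428, 80, -1), (215, 428, 86, -1), (305, 432, 138, -1)]
215 [(205, 431, 79, -1), (215, 431, 85, -1), (305, 436, 138, -2)]
220 [(205, 434, 79, -1), (215, 434, 85, 0), (305, 438, 137, 0)]
225 [(205, 437, 79, -1), (215, 437, 85, -1), (305, 442, 137, -1)]
230 [(205, 432, 83, 17), (215, 433, 88, 17), (305, 437, 135, 17)]
235 [(205, 432, 84, 24), (215, 433, 89, 24), (305, 437, 134, 23)]
240 [(205, 432, 85, 30), (215, 435, 89, 25), (305, 437, 133, 28)]
245 [(205, 433, 86, 34), (215, 436, 89, 28), (305, 436, 132, 34)]
250 [(205, 433, 87, 39), (215, 439, 89, 28), (305, 438, 132, 35)]
255 [(205, 433, 88, 44), (215, 441, 88, 28), (305, 440, 131, 36)]
```

View pics/w5c.png

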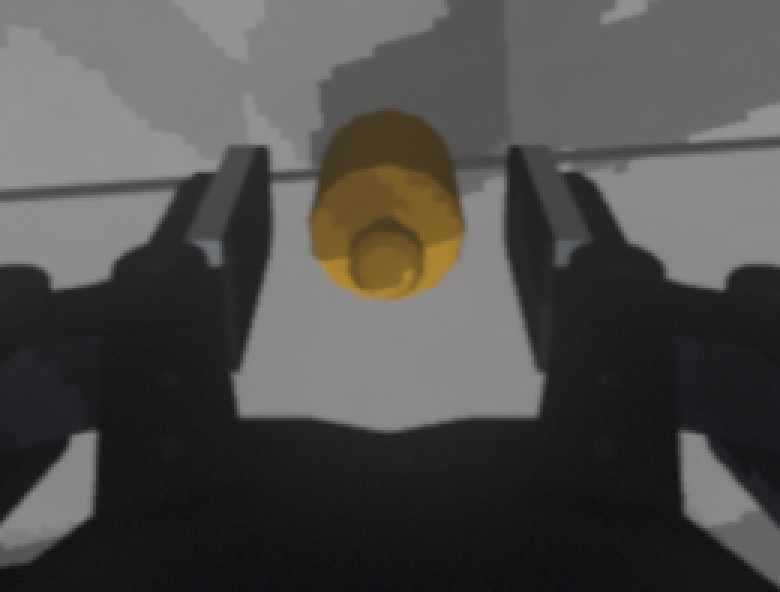

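Request:
servo_tool(motion=[{"dr": [0, 0, 0], "delta_pos": [0, 0, 0.1], "hand": 0.5}, {"dr": [0, 0, 0], "delta_pos": [0, 0, 0.08], "hand": 0.5}, {"dr": [0, 0, 0], "delta_pos": [0, 0, 0], "hand": 0.4}, {"dr": [0, 0, 0], "delta_pos": [0, 0, 0], "hand": 0.3}, {"dr": [0, 0, 0], "delta_pos": [0, 0, 0], "hand": 0.2}, {"dr": [0, 0, 0], "delta_pos": [0, 0, 0], "hand": 0.1}, {"dr": [0, 0, 0], "delta_pos": [0, 0, 0], "hand": 0.1}, {"dr": [0, 0, 0], "delta_pos": [0, 0, 0], "hand": 0.1}], squeeze=40)

```text
time_s: 7.92
eef_pos: [446.3, 110.1, -25.5]
ee_rot: [0.001, 0.039, 0.999, 0.001]
force: [-1.2, -0.2, 0.1]
grip_width: 0.285
```

Request:
servo_tool(motion=[{"dr": [0, 0, 0], "delta_pos": [0, 0, -0.1], "hand": 0.1}, {"dr": [0, 0, 0], "delta_pos": [0, 0, -0.3], "hand": 0.1}, {"dr": [0, 0, 0], "delta_pos": [0, 0, -0.5], "hand": 0.1}, {"dr": [0, 0, 0], "delta_pos": [0, 0, -0.3], "hand": 0.1}, {"dr": [0, 0, 0], "delta_pos": [0, 0, 0], "hand": 0.1}])

```text
time_s: 8.55
eef_pos: [446.4, 110.1, 39.0]
ee_rot: [0.002, 0.039, 0.999, 0.001]
force: [-0.3, -0.1, -1.9]
grip_width: 0.289
```

Run:
```python
from h import *
need(445.8,109.5,180)
c=get_calibration("wrist");print("cam",c["T"][:3,3].round(1))
p,d=capture("wrist");cv2.imwrite("pics/w6c.png",cv2.resize(p[180:384,130:390],None,fx=3,fy=2.9,interpolation=cv2.INTER_NEAREST)[:,:,::-1])
```

```text
t 8.55 pos [446.4 110.1  39. ] F [-0.3 -0.1 -1.9] grip 0.289
total dr/10deg [0.008 0.021 0.016] delta now(units) [ 1.00e-03 -9.00e-03 -2.82e+00] delta in goal frame [ 0.011 -0.013 -2.82 ]
cam [374.8 115.2 208.1]
```

View pics/w6c.png

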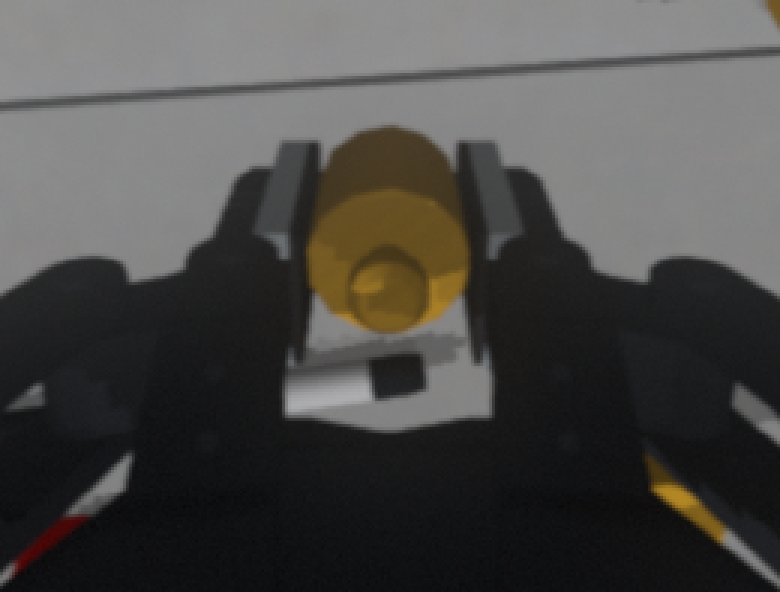

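Request:
servo_tool(motion=[{"dr": [0, 0, 0], "delta_pos": [0, 0, -0.8], "hand": 0.1}, {"dr": [0, 0, 0], "delta_pos": [0, 0, -0.8], "hand": 0.1}, {"dr": [0, 0, 0], "delta_pos": [0, 0, -0.6], "hand": 0.1}, {"dr": [0, 0, 0], "delta_pos": [0, -0.4, 0], "hand": 0.1}, {"dr": [0, 0, 0], "delta_pos": [0.05, -0.7, 0], "hand": 0.1}, {"dr": [0, 0, 0], "delta_pos": [0.05, -0.8, 0], "hand": 0.1}, {"dr": [0, 0, 0], "delta_pos": [0.05, -0.8, 0], "hand": 0.1}, {"dr": [0, 0, 0], "delta_pos": [0.05, -0.8, 0], "hand": 0.1}, {"dr": [0, 0, 0], "delta_pos": [0, -0.8, 0], "hand": 0.1}, {"dr": [0, 0, 0], "delta_pos": [0, -0.7, 0], "hand": 0.1}, {"dr": [0, 0, 0], "delta_pos": [0, -0.4, 0], "hand": 0.1}, {"dr": [0, 0, 0], "delta_pos": [0, 0, 0], "hand": 0.1}, {"dr": [0, 0, 0], "delta_pos": [0, 0, 0], "hand": 0.1}])

```text
time_s: 10.22
eef_pos: [410.1, -165.0, 144.9]
ee_rot: [-0.005, 0.038, 0.999, 0.003]
force: [1.1, 1.0, -1.6]
grip_width: 0.289
```

Run:
```python
from h import *
need(412,-182.5,100)
c=get_calibration("wrist");print("cam",c["T"][:3,3].round(1))
p,d=capture("wrist");cv2.imwrite("pics/w7.png",p[:,:,::-1]);np.savez("w7.npz",p=p,d=d,T=c["T"],K=c["camera_matrix"])
```

```text
t 10.22 pos [ 410.1 -165.   144.9] F [ 1.1  1.  -1.6] grip 0.289
total dr/10deg [ 0.029 -0.058  0.02 ] delta now(units) [-0.074 -0.35   0.896] delta in goal frame [-0.066 -0.345  0.898]
cam [ 340.7 -160.8  315. ]
```

View pics/w7.png

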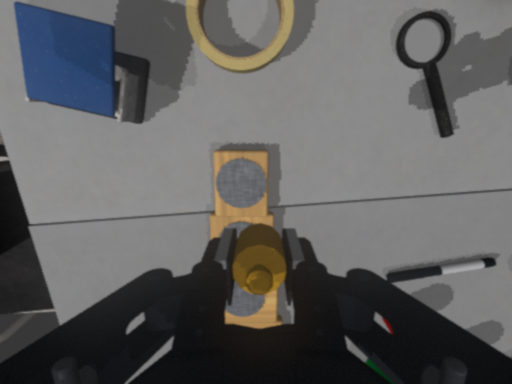

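```bash
cat >> h.py <<'E'
def onepad(p,cal,a,b,rad=34):
    hsv=cv2.cvtColor(p,cv2.COLOR_RGB2HSV);m=(hsv[...,1]<80).astype(np.uint8)
    w=np.zeros_like(m);cv2.circle(w,(a,b),rad,1,-1);m&=w
    m=cv2.morphologyEx(m,cv2.MORPH_OPEN,np.ones((3,3),np.uint8))
    _,L=cv2.connectedComponents(m);M=(L==L[b,a]).astype(np.uint8)
    cs,_=cv2.findContours(M,cv2.RETR_EXTERNAL,cv2.CHAIN_APPROX_NONE);ct=max(cs,key=len)[:,0,:]
    W=np.array([toplane("wrist",q,16,cal)[:2] for q in ct])
    r=least_squares(lambda c:np.hypot(W[:,0]-c[0],W[:,1]-c[1])-27.5,W.mean(0),loss="soft_l1")
    print("pad",r.x.round(1),"rms",np.sqrt(np.mean(r.fun**2)).round(2),len(W));return r.x
E
python3 - <<'E'
from h import *
f=np.load("w7.npz");cal=dict(T=f["T"],camera_matrix=f["K"])
onepad(f["p"],cal,241,183,29)
P=cloud("wrist",f["d"],cal);print(P[183,241].round(1),P[120,200].round(1))
E
```

```text
pad [ 412.7 -184.5] rms 0.64 145
[ 412.2 -184.5   15.7] [ 342.9 -223.5   -1.5]
```

Request:
servo_tool(motion=[{"dr": [0.03, -0.06, 0.02], "delta_pos": [-0.07, -0.36, 0], "hand": 0.1}, {"dr": [0, 0, 0], "delta_pos": [0, 0, 0.3], "hand": 0.1}, {"dr": [0, 0, 0], "delta_pos": [0, 0, 0.4], "hand": 0.1}, {"dr": [0, 0, 0], "delta_pos": [0, 0, 0.3], "hand": 0.1}, {"dr": [0, 0, 0], "delta_pos": [0, 0, 0], "hand": 0.1}, {"dr": [0, 0, 0], "delta_pos": [0, 0, 0], "hand": 0.1}])

```text
time_s: 11.02
eef_pos: [414.1, -186.2, 94.5]
ee_rot: [0.002, 0.039, 0.999, -0.002]
force: [0.5, -0.3, -1.4]
grip_width: 0.293
```

Run:
```python
from h import *
need(413,-183.6,-8.5)
c=get_calibration("wrist")
p,d=capture("wrist");cv2.imwrite("pics/w8.png",p[:,:,::-1]);np.savez("w8.npz",p=p,d=d,T=c["T"],K=c["camera_matrix"])
```

```text
t 11.03 pos [ 414.1 -186.2   94.5] F [ 0.5 -0.3 -1.4] grip 0.293
total dr/10deg [-0.021  0.029  0.017] delta now(units) [0.036 0.057 2.059] delta in goal frame [0.026 0.049 2.059]
```

View pics/w8.png

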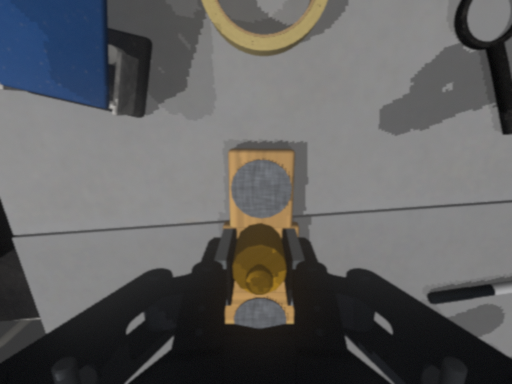

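Request:
servo_tool(motion=[{"dr": [-0.02, 0.03, 0.02], "delta_pos": [0.03, 0.05, 0.2], "hand": 0.1}, {"dr": [0, 0, 0], "delta_pos": [0, 0, 0.4], "hand": 0.1}, {"dr": [0, 0, 0], "delta_pos": [0, 0, 0.5], "hand": 0.1}, {"dr": [0, 0, 0], "delta_pos": [0, 0, 0.3], "hand": 0.1}, {"dr": [0, 0, 0], "delta_pos": [0, 0, 0.1], "hand": 0.1}, {"dr": [0, 0, 0], "delta_pos": [0, 0, 0], "hand": 0.1}, {"dr": [0, 0, 0], "delta_pos": [0, 0, 0], "hand": 0.1}])

```text
time_s: 11.95
eef_pos: [413.6, -183.7, 17.8]
ee_rot: [0.001, 0.04, 0.999, -0.001]
force: [0.4, 0.2, -1.5]
grip_width: 0.291
```

Run:
```python
from h import *
need(413,-183.6,-8.5)
c=get_calibration("wrist")
p,d=capture("wrist");cv2.imwrite("pics/w9.png",p[:,:,::-1])
onepad(p,c,259,200,45)
```

```text
t 11.95 pos [ 413.6 -183.7   17.8] F [ 0.4  0.2 -1.5] grip 0.291
total dr/10deg [-0.011  0.013 -0.004] delta now(units) [0.014 0.003 0.526] delta in goal frame [0.013 0.002 0.526]
pad [ 401.7 -183.2] rms 7.85 206
```

View pics/w9.png

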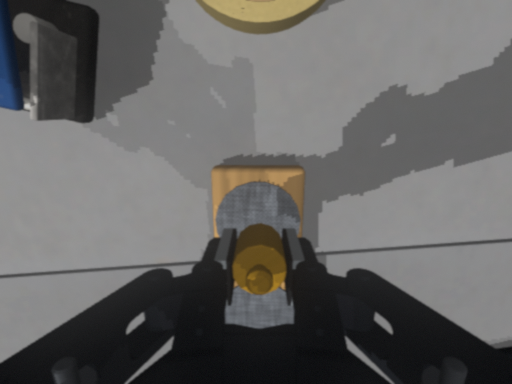

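Request:
servo_tool(motion=[{"dr": [0, 0, 0], "delta_pos": [0.01, 0, 0.2], "hand": 0.1}, {"dr": [0, 0, 0], "delta_pos": [0, 0, 0.15], "hand": 0.1}, {"dr": [0, 0, 0], "delta_pos": [0, 0, 0.07], "hand": 0.1}, {"dr": [0, 0, 0], "delta_pos": [0, 0, 0.04], "hand": 0.1}, {"dr": [0, 0, 0], "delta_pos": [0, 0, 0], "hand": 0.1}, {"dr": [0, 0, 0], "delta_pos": [0, 0, 0], "hand": 0.1}])

```text
time_s: 12.75
eef_pos: [413.4, -184.0, -6.4]
ee_rot: [0.002, 0.04, 0.999, -0.001]
force: [0.1, 0.2, -1.3]
grip_width: 0.289
```

Request:
servo_tool(motion=[{"dr": [0, 0, 0], "delta_pos": [0, 0, 0.03], "hand": 0.1}, {"dr": [0, 0, 0], "delta_pos": [0, 0, 0.03], "hand": 0.1}, {"dr": [0, 0, 0], "delta_pos": [0, 0, 0], "hand": 0.1}])

```text
time_s: 13.12
eef_pos: [413.7, -184.2, -9.0]
ee_rot: [0.002, 0.04, 0.999, -0.002]
force: [-1.1, 0.7, 2.5]
grip_width: 0.287
```

Request:
servo_tool(motion=[{"dr": [0, 0, 0], "delta_pos": [0, 0, 0], "hand": 0.32}, {"dr": [0, 0, 0], "delta_pos": [0, 0, 0], "hand": 0.4}, {"dr": [0, 0, 0], "delta_pos": [0, 0, 0], "hand": 0.6}, {"dr": [0, 0, 0], "delta_pos": [0, 0, 0], "hand": 0.6}, {"dr": [0, 0, 0], "delta_pos": [0, 0, -0.4], "hand": 0.6}, {"dr": [0, 0, 0], "delta_pos": [0, 0, -0.8], "hand": 0.6}, {"dr": [0, 0, 0], "delta_pos": [0, 0, -0.9], "hand": 0.6}, {"dr": [0, 0, 0], "delta_pos": [0, 0, -0.8], "hand": 0.6}, {"dr": [0, 0, 0], "delta_pos": [0, 0, -0.4], "hand": 0.6}, {"dr": [0, 0, 0], "delta_pos": [0, 0, 0], "hand": 0.6}])

```text
time_s: 14.38
eef_pos: [412.8, -183.5, 160.8]
ee_rot: [0.002, 0.04, 0.999, -0.002]
force: [-0.1, 0.1, 0.2]
grip_width: 0.599
```

Run:
```python
from h import *
need(566,170,140)
c=get_calibration("wrist")
p,d=capture("wrist");cv2.imwrite("pics/w10.png",p[:,:,::-1]);np.savez("w10.npz",p=p,d=d,T=c["T"],K=c["camera_matrix"])
```

```text
t 14.38 pos [ 412.8 -183.5  160.8] F [-0.1  0.1  0.2] grip 0.599
total dr/10deg [-0.017  0.021 -0.005] delta now(units) [-2.482  7.295  0.404] delta in goal frame [-2.49   7.292  0.416]
```

View pics/w10.png

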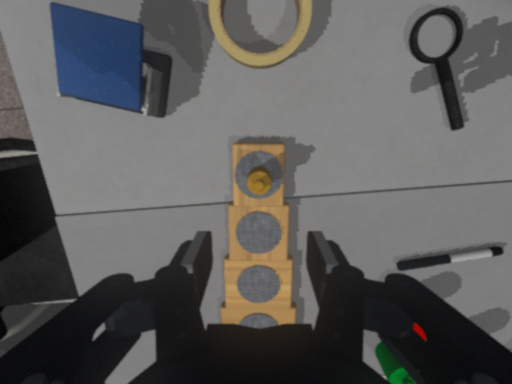

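Run:
```python
from h import *
f=np.load("w10.npz");cal=dict(T=f["T"],camera_matrix=f["K"]);p=f["p"]
P=cloud("wrist",f["d"],cal);hsv=cv2.cvtColor(p,cv2.COLOR_RGB2HSV);v,u=np.mgrid[0:384,0:512]
m=(abs(u-259)<20)&(abs(v-180)<20)&(hsv[...,1]>110)&(abs(P[...,2]-45)<5);Q=P[m];print("m1 top",((Q.max(0)+Q.min(0))/2).round(1),np.ptp(Q,axis=0).round(1))
onepad(p,cal,258,232,27);onepad(p,cal,258,284,27)
# pad1: all non-wood rim; 
m=((hsv[...,1]<80)&(np.hypot(u-259,v-175)<28)).astype(np.uint8);cs,_=cv2.findContours(m,0,1);ct=max(cs,key=len)[:,0,:]
W=np.array([toplane("wrist",q,16,cal)[:2] for q in ct]);r=least_squares(lambda c:np.hypot(W[:,0]-c[0],W[:,1]-c[1])-27.5,W.mean(0),loss="soft_l1",f_scale=.5);print(r.x.round(1))
```

```text
m1 top [ 414.2 -184.7   44. ] [25.4 24.5  7.6]
pad [ 484.2 -191. ] rms 0.5 123
pad [ 555.7 -197. ] rms 0.57 114
[ 412.8 -184.2]
```

Request:
servo_tool(motion=[{"dr": [0, 0, 0], "delta_pos": [-0.15, 0.4, 0], "hand": 0.7}, {"dr": [0, 0, 0], "delta_pos": [-0.25, 0.75, 0], "hand": 0.7}, {"dr": [0, 0, 0], "delta_pos": [-0.28, 0.8, 0], "hand": 0.7}, {"dr": [0, 0, 0], "delta_pos": [-0.28, 0.8, 0], "hand": 0.7}, {"dr": [0, 0, 0], "delta_pos": [-0.28, 0.8, 0], "hand": 0.7}, {"dr": [0, 0, 0], "delta_pos": [-0.28, 0.8, 0], "hand": 0.7}, {"dr": [0, 0, 0], "delta_pos": [-0.28, 0.8, 0], "hand": 0.7}, {"dr": [0, 0, 0], "delta_pos": [-0.28, 0.8, 0], "hand": 0.7}, {"dr": [0, 0, 0], "delta_pos": [-0.2, 0.7, 0], "hand": 0.7}, {"dr": [0, 0, 0], "delta_pos": [-0.15, 0.4, 0], "hand": 0.7}, {"dr": [0, 0, 0], "delta_pos": [0, 0, 0], "hand": 0.7}, {"dr": [0, 0, 0], "delta_pos": [0, 0, 0], "hand": 0.7}])

```text
time_s: 15.92
eef_pos: [560.0, 169.3, 139.7]
ee_rot: [-0.013, 0.042, 0.999, 0.0]
force: [1.6, 1.0, -0.2]
grip_width: 0.704
```

Run:
```python
from h import *
need(566,170,-22)
c=get_calibration("wrist")
p,d=capture("wrist");cv2.imwrite("pics/w11.png",p[:,:,::-1]);np.savez("w11.npz",p=p,d=d,T=c["T"],K=c["camera_matrix"])
```

```text
t 15.93 pos [560.  169.3 139.7] F [ 1.6  1.  -0.2] grip 0.704
total dr/10deg [-0.002 -0.15  -0.02 ] delta now(units) [-0.203  0.024  3.23 ] delta in goal frame [-0.119  0.023  3.234]
```

View pics/w11.png

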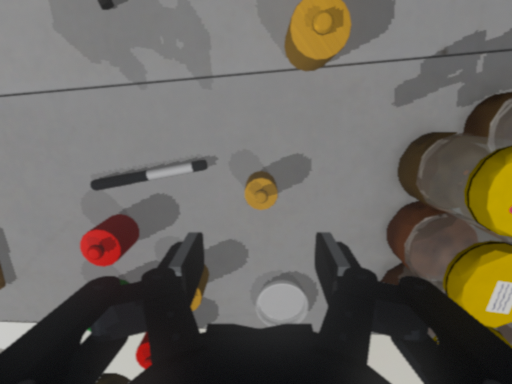

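Request:
servo_tool(motion=[{"dr": [0, -0.15, -0.02], "delta_pos": [-0.12, 0.02, 0], "hand": 0.7}, {"dr": [0, 0, 0], "delta_pos": [0, 0, 0.3], "hand": 0.7}, {"dr": [0, 0, 0], "delta_pos": [0, 0, 0.5], "hand": 0.7}, {"dr": [0, 0, 0], "delta_pos": [0, 0, 0.6], "hand": 0.7}, {"dr": [0, 0, 0], "delta_pos": [0, 0, 0.3], "hand": 0.7}, {"dr": [0, 0, 0], "delta_pos": [0, 0, 0], "hand": 0.7}, {"dr": [0, 0, 0], "delta_pos": [0, 0, 0], "hand": 0.7}])

```text
time_s: 16.85
eef_pos: [566.3, 167.2, 50.6]
ee_rot: [0.001, 0.042, 0.999, -0.0]
force: [-0.1, 0.3, 0.8]
grip_width: 0.704
```

Run:
```python
from h import *
need(566,170,-22)
c=get_calibration("wrist")
p,d=capture("wrist");cv2.imwrite("pics/w12.png",p[:,:,::-1])
massfit("wrist",p,d,c,1,259,225,38)
```

```text
t 16.85 pos [566.3 167.2  50.6] F [-0.1  0.3  0.8] grip 0.704
total dr/10deg [-0.003  0.015 -0.019] delta now(units) [0.014 0.057 1.451] delta in goal frame [0.01  0.056 1.452]
2 274 [566.8 169.8] top [566.2 170.1  37.7] [33.3 32.6  5.4] knob [563.5 170.1  54.6] 316 zmax 219.8
```

View pics/w12.png

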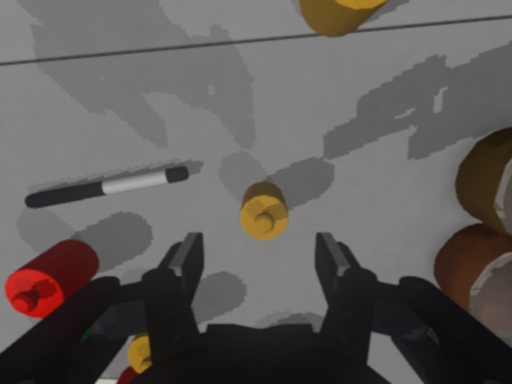

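Request:
servo_tool(motion=[{"dr": [0, 0, 0], "delta_pos": [0, 0.06, 0.1], "hand": 0.7}, {"dr": [0, 0, 0], "delta_pos": [0, 0, 0.35], "hand": 0.7}, {"dr": [0, 0, 0], "delta_pos": [0, 0, 0.4], "hand": 0.7}, {"dr": [0, 0, 0], "delta_pos": [0, 0, 0.35], "hand": 0.7}, {"dr": [0, 0, 0], "delta_pos": [0, 0, 0.15], "hand": 0.7}, {"dr": [0, 0, 0], "delta_pos": [0, 0, 0], "hand": 0.7}, {"dr": [0, 0, 0], "delta_pos": [0, 0, 0], "hand": 0.7}])

```text
time_s: 17.77
eef_pos: [567.4, 170.6, -20.3]
ee_rot: [0.002, 0.041, 0.999, -0.0]
force: [-0.6, 0.4, -0.2]
grip_width: 0.698
```

Run:
```python
from h import *
need(566.3,170.3,-22)
```

```text
t 17.77 pos [567.4 170.6 -20.3] F [-0.6  0.4 -0.2] grip 0.698
total dr/10deg [-0.001  0.027 -0.017] delta now(units) [ 0.021 -0.008  0.035] delta in goal frame [ 0.021 -0.008  0.035]
```

Close gradually, then lift to about z=140 (TCP).

Request:
servo_tool(motion=[{"dr": [0, 0.02, 0], "delta_pos": [0.02, 0, 0.02], "hand": 0.55}, {"dr": [0, 0, 0], "delta_pos": [0, 0, 0], "hand": 0.45}, {"dr": [0, 0, 0], "delta_pos": [0, 0, 0], "hand": 0.35}, {"dr": [0, 0, 0], "delta_pos": [0, 0, 0], "hand": 0.2}, {"dr": [0, 0, 0], "delta_pos": [0, 0, 0], "hand": 0.2}, {"dr": [0, 0, 0], "delta_pos": [0, 0, 0], "hand": 0.2}], squeeze=45)

```text
time_s: 18.52
eef_pos: [567.1, 170.7, -20.0]
ee_rot: [0.002, 0.041, 0.999, 0.0]
force: [-0.6, 0.5, -0.4]
grip_width: 0.38
```

Request:
servo_tool(motion=[{"dr": [0, 0, 0], "delta_pos": [0, 0, -0.1], "hand": 0.2}, {"dr": [0, 0, 0], "delta_pos": [0, 0, -0.4], "hand": 0.2}, {"dr": [0, 0, 0], "delta_pos": [0, 0, -0.8], "hand": 0.2}, {"dr": [0, 0, 0], "delta_pos": [0, 0, -0.8], "hand": 0.2}, {"dr": [0, 0, 0], "delta_pos": [0, 0, -0.8], "hand": 0.2}, {"dr": [0, 0, 0], "delta_pos": [0, 0, -0.5], "hand": 0.2}, {"dr": [0, 0, 0], "delta_pos": [0, 0, 0], "hand": 0.2}])

```text
time_s: 19.4
eef_pos: [564.9, 170.7, 154.5]
ee_rot: [-0.001, 0.041, 0.999, -0.0]
force: [0.0, -0.3, -3.8]
grip_width: 0.384
```

Run:
```python
from h import *
need(484,-190.2,150)
```

```text
t 19.4 pos [564.9 170.7 154.5] F [ 0.  -0.3 -3.8] grip 0.384
total dr/10deg [-0.002 -0.008 -0.017] delta now(units) [ 1.014 -7.327  0.094] delta in goal frame [ 1.036 -7.324  0.09 ]
```

Request:
servo_tool(motion=[{"dr": [0, 0, 0], "delta_pos": [0.05, -0.4, 0], "hand": 0.2}, {"dr": [0, 0, 0], "delta_pos": [0.1, -0.75, -0.03], "hand": 0.2}, {"dr": [0, 0, 0], "delta_pos": [0.12, -0.8, -0.03], "hand": 0.2}, {"dr": [0, 0, 0], "delta_pos": [0.12, -0.8, -0.03], "hand": 0.2}, {"dr": [0, 0, 0], "delta_pos": [0.12, -0.8, -0.03], "hand": 0.2}, {"dr": [0, 0, 0], "delta_pos": [0.12, -0.8, -0.03], "hand": 0.2}, {"dr": [0, 0, 0], "delta_pos": [0.12, -0.8, 0], "hand": 0.2}, {"dr": [0, 0, 0], "delta_pos": [0.1, -0.8, 0], "hand": 0.2}, {"dr": [0, 0, 0], "delta_pos": [0.1, -0.7, 0], "hand": 0.2}, {"dr": [0, 0, 0], "delta_pos": [0.05, -0.4, 0], "hand": 0.2}, {"dr": [0, 0, 0], "delta_pos": [0, 0, 0], "hand": 0.2}, {"dr": [0, 0, 0], "delta_pos": [0, 0, 0], "hand": 0.2}])

```text
time_s: 20.9
eef_pos: [469.7, -193.0, 146.3]
ee_rot: [-0.014, 0.044, 0.999, 0.003]
force: [0.3, 0.8, -2.8]
grip_width: 0.378
```

Run:
```python
from h import *
need(484.5,-190.2,-3)
```

```text
t 20.9 pos [ 469.7 -193.   146.3] F [ 0.3  0.8 -2.8] grip 0.378
total dr/10deg [ 0.026 -0.167 -0.046] delta now(units) [-0.377  0.069  2.976] delta in goal frame [-0.291  0.08   2.985]
```

Request:
servo_tool(motion=[{"dr": [0.03, -0.17, -0.05], "delta_pos": [-0.29, 0.08, 0], "hand": 0.2}, {"dr": [0, 0, 0], "delta_pos": [0, 0, 0.3], "hand": 0.2}, {"dr": [0, 0, 0], "delta_pos": [0, 0, 0.5], "hand": 0.2}, {"dr": [0, 0, 0], "delta_pos": [0, 0, 0.5], "hand": 0.2}, {"dr": [0, 0, 0], "delta_pos": [0, 0, 0.4], "hand": 0.2}, {"dr": [0, 0, 0], "delta_pos": [0, 0, 0.2], "hand": 0.2}, {"dr": [0, 0, 0], "delta_pos": [0, 0, 0], "hand": 0.2}, {"dr": [0, 0, 0], "delta_pos": [0, 0, 0], "hand": 0.2}])

```text
time_s: 21.9
eef_pos: [485.7, -185.7, 43.9]
ee_rot: [0.0, 0.036, 0.999, 0.0]
force: [0.2, -1.0, -2.3]
grip_width: 0.384
```

Run:
```python
from h import *
need(484.5,-190.2,-3)
p,d=capture("wrist");cv2.imwrite("pics/w13.png",p[:,:,::-1])
```

```text
t 21.9 pos [ 485.7 -185.7   43.9] F [ 0.2 -1.  -2.3] grip 0.384
total dr/10deg [0.004 0.003 0.044] delta now(units) [ 0.019 -0.092  0.939] delta in goal frame [ 0.017 -0.092  0.939]
```

View pics/w13.png

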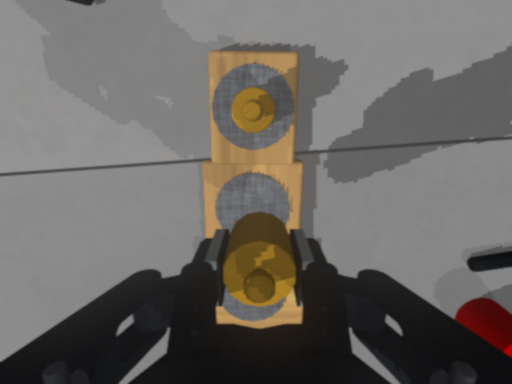

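Request:
servo_tool(motion=[{"dr": [0, 0, 0.04], "delta_pos": [0.02, -0.09, 0.1], "hand": 0.2}, {"dr": [0, 0, 0], "delta_pos": [0, 0, 0.25], "hand": 0.2}, {"dr": [0, 0, 0], "delta_pos": [0, 0, 0.25], "hand": 0.2}, {"dr": [0, 0, 0], "delta_pos": [0, 0, 0.15], "hand": 0.2}, {"dr": [0, 0, 0], "delta_pos": [0, 0, 0], "hand": 0.2}, {"dr": [0, 0, 0], "delta_pos": [0, 0, 0], "hand": 0.2}])

```text
time_s: 22.7
eef_pos: [484.6, -190.7, 4.2]
ee_rot: [0.001, 0.04, 0.999, 0.0]
force: [-0.4, -0.2, -1.9]
grip_width: 0.382
```

Run:
```python
from h import *
need(484.5,-190.2,-3)
p,d=capture("wrist");cv2.imwrite("pics/w14.png",p[:,:,::-1])
```

```text
t 22.7 pos [ 484.6 -190.7    4.2] F [-0.4 -0.2 -1.9] grip 0.382
total dr/10deg [0.    0.008 0.   ] delta now(units) [0.003 0.011 0.145] delta in goal frame [0.003 0.011 0.145]
```

View pics/w14.png

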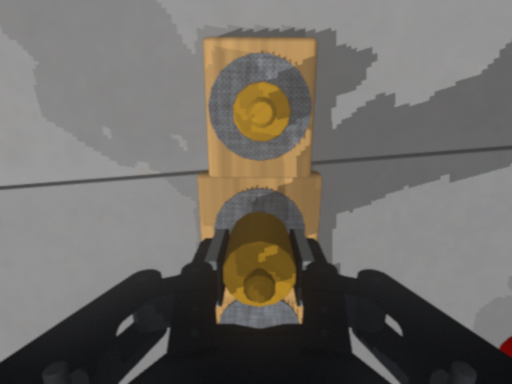

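Centred. Lower the last 8 mm in small steps.

Request:
servo_tool(motion=[{"dr": [0, 0, 0], "delta_pos": [0, 0.01, 0.05], "hand": 0.2}, {"dr": [0, 0, 0], "delta_pos": [0, 0, 0.05], "hand": 0.2}, {"dr": [0, 0, 0], "delta_pos": [0, 0, 0.04], "hand": 0.2}, {"dr": [0, 0, 0], "delta_pos": [0, 0, 0.03], "hand": 0.2}, {"dr": [0, 0, 0], "delta_pos": [0, 0, 0], "hand": 0.2}, {"dr": [0, 0, 0], "delta_pos": [0, 0, 0], "hand": 0.2}])

```text
time_s: 23.5
eef_pos: [485.0, -190.4, -4.0]
ee_rot: [0.001, 0.04, 0.999, -0.0]
force: [0.2, 0.6, -2.7]
grip_width: 0.385
```

Request:
servo_tool(motion=[{"dr": [0, 0, 0], "delta_pos": [0.01, 0, 0.025], "hand": 0.2}, {"dr": [0, 0, 0], "delta_pos": [0, 0, 0], "hand": 0.2}])

```text
time_s: 23.75
eef_pos: [485.3, -190.5, -3.9]
ee_rot: [0.002, 0.04, 0.999, -0.001]
force: [-0.0, -0.1, -3.3]
grip_width: 0.387
```

Request:
servo_tool(motion=[{"dr": [0, 0, 0], "delta_pos": [0.01, 0, 0.04], "hand": 0.2}, {"dr": [0, 0, 0], "delta_pos": [0, 0, 0], "hand": 0.2}])

```text
time_s: 24.0
eef_pos: [485.6, -190.7, -3.9]
ee_rot: [0.003, 0.04, 0.999, -0.001]
force: [-1.0, 0.1, -2.5]
grip_width: 0.385
```

Request:
servo_tool(motion=[{"dr": [0, 0.03, 0], "delta_pos": [0.02, 0.01, 0.04], "hand": 0.2}, {"dr": [0, 0, 0], "delta_pos": [0, 0, 0.03], "hand": 0.2}, {"dr": [0, 0, 0], "delta_pos": [0, 0, 0], "hand": 0.2}])

```text
time_s: 24.38
eef_pos: [485.7, -190.8, -3.9]
ee_rot: [0.002, 0.04, 0.999, -0.002]
force: [-0.1, 0.6, -3.3]
grip_width: 0.381
```

Run:
```python
from h import *
need(484.7,-190.2,-4)
```

```text
t 24.38 pos [ 485.7 -190.8   -3.9] F [-0.1  0.6 -3.3] grip 0.381
total dr/10deg [-0.022  0.021  0.003] delta now(units) [0.02  0.011 0.001] delta in goal frame [0.02  0.011 0.001]
```

Run:
```python
from h import *
c=get_calibration("wrist");p,d=capture("wrist");P=cloud("wrist",d,c)
cv2.imwrite("pics/w15c.png",cv2.resize(p[150:384,130:390],None,fx=3,fy=2.5,interpolation=cv2.INTER_NEAREST)[:,:,::-1])
for y in (240,250,260,270,286,290,296): print(y,P[y,262].round(1),p[y,262])
q,_=capture("scene");cv2.imwrite("pics/s15.png",cv2.resize(q[110:260,230:400],None,fx=4.5,fy=3.9)[:,:,::-1])
s=ctrl.sense();print(s["force"],s["tau"].round(1))
```

```text
240 [ 468.5 -188.2   53.4] [81 62 24]
250 [ 472.2 -188.5   55.5] [112  85  28]
260 [ 477.7 -188.9   54.3] [120  91  28]
270 [ 481.  -189.2   57. ] [72 54 21]
286 [ 482.1 -189.3   67. ] [103  78  27]
290 [ 484.  -189.5   66.9] [102  78  26]
296 [ 487.9 -189.8   65.4] [120  92  29]
[-2.05096212  0.47481048  4.98927426] [ -0.2 -43.2 -18.5  -0.   -0.6   0. ]
```

View pics/w15c.png

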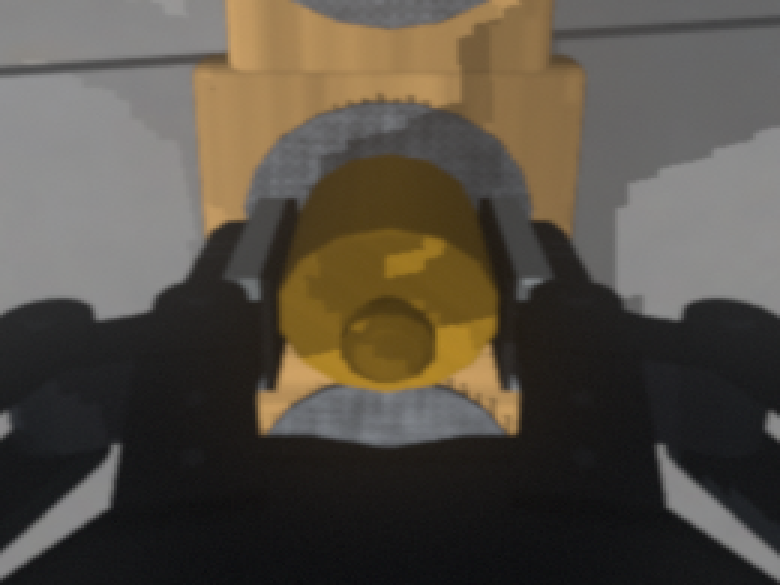

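View pics/s15.png

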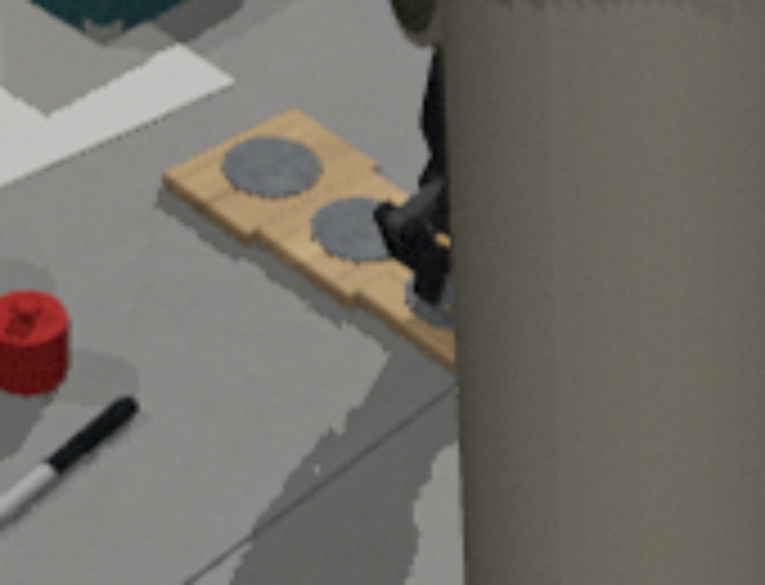

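Contact is confirmed: knob top is at 67 and the force is now +5 N. Release.

Request:
servo_tool(motion=[{"dr": [0, 0, 0], "delta_pos": [0, 0, 0], "hand": 0.42}, {"dr": [0, 0, 0], "delta_pos": [0, 0, 0], "hand": 0.5}, {"dr": [0, 0, 0], "delta_pos": [0, 0, 0], "hand": 0.7}, {"dr": [0, 0, 0], "delta_pos": [0, 0, 0], "hand": 0.7}, {"dr": [0, 0, 0], "delta_pos": [0, 0, -0.4], "hand": 0.7}, {"dr": [0, 0, 0], "delta_pos": [0, 0, -0.8], "hand": 0.7}, {"dr": [0, 0, 0], "delta_pos": [0, 0, -0.9], "hand": 0.7}, {"dr": [0, 0, 0], "delta_pos": [0, 0, -0.8], "hand": 0.7}, {"dr": [0, 0, 0], "delta_pos": [0, 0, -0.5], "hand": 0.7}, {"dr": [0, 0, 0], "delta_pos": [0, 0, 0], "hand": 0.7}])

```text
time_s: 25.72
eef_pos: [484.9, -190.2, 169.9]
ee_rot: [0.001, 0.04, 0.999, -0.002]
force: [-0.3, -0.5, -1.6]
grip_width: 0.698
```

```bash
cat >> h.py <<'E'
def onstand(p,d,cal,a,b,i,w=30):
    P=cloud("wrist",d,cal);hsv=cv2.cvtColor(p,cv2.COLOR_RGB2HSV);v,u=np.mgrid[0:384,0:512]
    m=(abs(u-a)<w)&(abs(v-b)<w)&(hsv[...,1]>110)&(abs(P[...,2]-15-H[i])<5);Q=P[m];print("m",i+1,"top",((Q.max(0)+Q.min(0))/2).round(1),np.ptp(Q,axis=0).round(1))
E
python3 - <<'E'
from h import *
need(669.7,77.5,150)
c=get_calibration("wrist")
p,d=capture("wrist");cv2.imwrite("pics/w16.png",p[:,:,::-1]);np.savez("w16.npz",p=p,d=d,T=c["T"],K=c["camera_matrix"])
E
```

```text
t 25.73 pos [ 484.9 -190.2  169.9] F [-0.3 -0.5 -1.6] grip 0.698
total dr/10deg [-0.018  0.015  0.   ] delta now(units) [-3.256  5.634  0.389] delta in goal frame [-3.256  5.633  0.399]
```

View pics/w16.png

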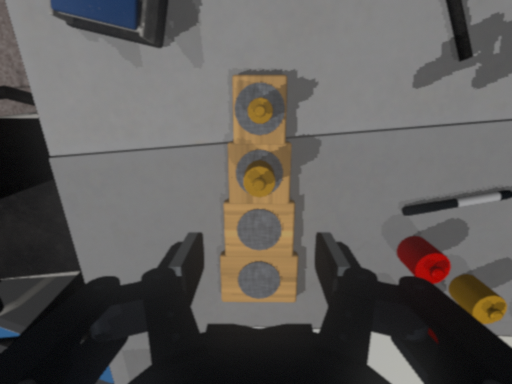

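Run:
```python
from h import *
f=np.load("w16.npz");cal=dict(T=f["T"],camera_matrix=f["K"])
onstand(f["p"],f["d"],cal,259,178,1,25);onstand(f["p"],f["d"],cal,260,108,0,20)
onepad(f["p"],cal,259,229,27);onepad(f["p"],cal,259,279,24)
g=np.load("top0.npz");P=cloud("top",g["d"])
for n,x,y in [("red1",237,131),("green",257,152),("red2",248,184),("m3",220,160),("tin",180,148)]: print(n,P[y,x].round(0))
```

```text
m 2 top [ 485.3 -191.2   52.8] [33.5 32.8  7.6]
m 1 top [ 414.7 -184.3   45.2] [24.3 24.3  4.6]
pad [ 555.9 -197. ] rms 0.59 120
pad [ 627.5 -203. ] rms 0.57 112
red1 [744.  32.  60.]
green [689. -18.  60.]
red2 [608.   4.  60.]
m3 [669.  74.  58.]
tin [714. 186.  15.]
```

Request:
servo_tool(motion=[{"dr": [0, 0, 0], "delta_pos": [-0.2, 0.35, 0], "hand": 0.8}, {"dr": [0, 0, 0], "delta_pos": [-0.4, 0.65, 0], "hand": 0.8}, {"dr": [0, 0, 0], "delta_pos": [-0.4, 0.7, 0], "hand": 0.8}, {"dr": [0, 0, 0], "delta_pos": [-0.4, 0.7, -0.05], "hand": 0.8}, {"dr": [0, 0, 0], "delta_pos": [-0.4, 0.7, -0.05], "hand": 0.8}, {"dr": [0, 0, 0], "delta_pos": [-0.4, 0.7, -0.05], "hand": 0.8}, {"dr": [0, 0, 0], "delta_pos": [-0.4, 0.7, -0.05], "hand": 0.8}, {"dr": [0, 0, 0], "delta_pos": [-0.4, 0.6, -0.05], "hand": 0.8}, {"dr": [0, 0, 0], "delta_pos": [-0.2, 0.4, 0], "hand": 0.8}, {"dr": [0, 0, 0], "delta_pos": [0, 0, 0], "hand": 0.8}, {"dr": [0, 0, 0], "delta_pos": [0, 0, 0], "hand": 0.8}])

```text
time_s: 27.15
eef_pos: [665.4, 80.0, 158.5]
ee_rot: [-0.015, 0.041, 0.999, 0.001]
force: [-0.3, -0.7, -0.6]
grip_width: 0.8
```

Run:
```python
from h import *
need(669.7,77.5,-19)
c=get_calibration("wrist")
p,d=capture("wrist");cv2.imwrite("pics/w17.png",p[:,:,::-1]);np.savez("w17.npz",p=p,d=d,T=c["T"],K=c["camera_matrix"])
```

```text
t 27.15 pos [665.4  80.  158.5] F [-0.3 -0.7 -0.6] grip 0.8
total dr/10deg [ 0.01  -0.167 -0.015] delta now(units) [-0.193 -0.05   3.546] delta in goal frame [-0.089 -0.044  3.551]
```

View pics/w17.png

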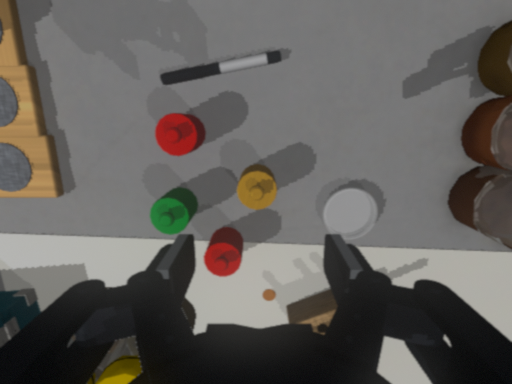

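Request:
servo_tool(motion=[{"dr": [0.01, -0.17, -0.02], "delta_pos": [-0.09, -0.04, 0], "hand": 0.8}, {"dr": [0, 0, 0], "delta_pos": [0, 0, 0.3], "hand": 0.8}, {"dr": [0, 0, 0], "delta_pos": [0, 0, 0.5], "hand": 0.8}, {"dr": [0, 0, 0], "delta_pos": [0, 0, 0.6], "hand": 0.8}, {"dr": [0, 0, 0], "delta_pos": [0, 0, 0.4], "hand": 0.8}, {"dr": [0, 0, 0], "delta_pos": [0, 0, 0], "hand": 0.8}, {"dr": [0, 0, 0], "delta_pos": [0, 0, 0], "hand": 0.8}])

```text
time_s: 28.08
eef_pos: [666.7, 73.5, 62.0]
ee_rot: [-0.003, 0.042, 0.999, -0.0]
force: [-0.2, -0.2, 0.5]
grip_width: 0.801
```

Run:
```python
from h import *
need(669.7,77.5,-19)
c=get_calibration("wrist")
p,d=capture("wrist");cv2.imwrite("pics/w18.png",p[:,:,::-1])
massfit("wrist",p,d,c,2,259,215,40)
```

```text
t 28.07 pos [666.7  73.5  62. ] F [-0.2 -0.2  0.5] grip 0.801
total dr/10deg [-0.001 -0.032 -0.027] delta now(units) [-0.062  0.085  1.619] delta in goal frame [-0.053  0.085  1.619]
3 511 [670.5  76.6] top [669.7  77.2  46.6] [41.1 40.7  5.2] knob [667.2  76.8  63.8] 386 zmax 231.7
```

View pics/w18.png

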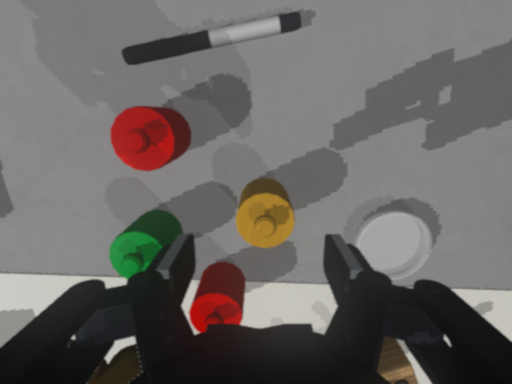

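Request:
servo_tool(motion=[{"dr": [0, -0.03, -0.03], "delta_pos": [-0.05, 0.08, 0], "hand": 0.8}, {"dr": [0, 0, 0], "delta_pos": [0, 0, 0.3], "hand": 0.8}, {"dr": [0, 0, 0], "delta_pos": [0, 0, 0.4], "hand": 0.8}, {"dr": [0, 0, 0], "delta_pos": [0, 0, 0.4], "hand": 0.8}, {"dr": [0, 0, 0], "delta_pos": [0, 0, 0.3], "hand": 0.8}, {"dr": [0, 0, 0], "delta_pos": [0, 0, 0.12], "hand": 0.8}, {"dr": [0, 0, 0], "delta_pos": [0, 0, 0], "hand": 0.8}, {"dr": [0, 0, 0], "delta_pos": [0, 0, 0], "hand": 0.8}])

```text
time_s: 29.12
eef_pos: [670.7, 77.8, -16.7]
ee_rot: [0.002, 0.039, 0.999, -0.0]
force: [-0.3, -0.3, -0.5]
grip_width: 0.805
```

Run:
```python
from h import *
need(670,77.3,-19)
```

```text
t 29.12 pos [670.7  77.8 -16.7] F [-0.3 -0.3 -0.5] grip 0.805
total dr/10deg [-0.001  0.019  0.008] delta now(units) [ 0.013 -0.011  0.046] delta in goal frame [ 0.013 -0.011  0.046]
```

Request:
servo_tool(motion=[{"dr": [0, 0.02, 0], "delta_pos": [0.01, 0, 0.03], "hand": 0.65}, {"dr": [0, 0, 0], "delta_pos": [0, 0, 0], "hand": 0.55}, {"dr": [0, 0, 0], "delta_pos": [0, 0, 0], "hand": 0.45}, {"dr": [0, 0, 0], "delta_pos": [0, 0, 0], "hand": 0.3}, {"dr": [0, 0, 0], "delta_pos": [0, 0, 0], "hand": 0.3}, {"dr": [0, 0, 0], "delta_pos": [0, 0, 0], "hand": 0.3}], squeeze=55)

```text
time_s: 29.88
eef_pos: [671.0, 77.8, -16.8]
ee_rot: [0.001, 0.039, 0.999, -0.0]
force: [-0.7, -0.1, 0.4]
grip_width: 0.479
```

Request:
servo_tool(motion=[{"dr": [0, 0, 0], "delta_pos": [0, 0, -0.1], "hand": 0.3}, {"dr": [0, 0, 0], "delta_pos": [0, 0, -0.4], "hand": 0.3}, {"dr": [0, 0, 0], "delta_pos": [0, 0, -0.8], "hand": 0.3}, {"dr": [0, 0, 0], "delta_pos": [0, 0, -0.8], "hand": 0.3}, {"dr": [0, 0, 0], "delta_pos": [0, 0, -0.8], "hand": 0.3}, {"dr": [0, 0, 0], "delta_pos": [0, 0, -0.5], "hand": 0.3}, {"dr": [0, 0, 0], "delta_pos": [0, 0, 0], "hand": 0.3}])

```text
time_s: 30.75
eef_pos: [669.5, 78.0, 163.0]
ee_rot: [0.001, 0.039, 0.999, 0.0]
force: [0.4, -0.4, -4.6]
grip_width: 0.482
```

Run:
```python
from h import *
need(556,-196.2,150)
```

```text
t 30.75 pos [669.5  78.  163. ] F [ 0.4 -0.4 -4.6] grip 0.482
total dr/10deg [0.    0.008 0.009] delta now(units) [ 1.833 -5.646  0.256] delta in goal frame [ 1.824 -5.649  0.259]
```

Request:
servo_tool(motion=[{"dr": [0, 0, 0], "delta_pos": [0.1, -0.35, 0], "hand": 0.3}, {"dr": [0, 0, 0], "delta_pos": [0.2, -0.65, 0], "hand": 0.3}, {"dr": [0, 0, 0], "delta_pos": [0.2, -0.7, 0], "hand": 0.3}, {"dr": [0, 0, 0], "delta_pos": [0.2, -0.7, 0], "hand": 0.3}, {"dr": [0, 0, 0], "delta_pos": [0.2, -0.7, 0], "hand": 0.3}, {"dr": [0, 0, 0], "delta_pos": [0.2, -0.7, 0], "hand": 0.3}, {"dr": [0, 0, 0], "delta_pos": [0.2, -0.7, 0], "hand": 0.3}, {"dr": [0, 0, 0], "delta_pos": [0.2, -0.6, 0], "hand": 0.3}, {"dr": [0, 0, 0], "delta_pos": [0.1, -0.4, 0], "hand": 0.3}, {"dr": [0, 0, 0], "delta_pos": [0, 0, 0], "hand": 0.3}, {"dr": [0, 0, 0], "delta_pos": [0, 0, 0], "hand": 0.3}])

```text
time_s: 32.12
eef_pos: [552.2, -203.9, 149.4]
ee_rot: [-0.011, 0.042, 0.999, 0.003]
force: [0.4, -0.3, -5.0]
grip_width: 0.477
```

Run:
```python
from h import *
need(556,-196.4,0)
```

```text
t 32.12 pos [ 552.2 -203.9  149.4] F [ 0.4 -0.3 -5. ] grip 0.477
total dr/10deg [ 0.027 -0.133 -0.02 ] delta now(units) [-0.133  0.142  2.987] delta in goal frame [-0.064  0.156  2.989]
```

Request:
servo_tool(motion=[{"dr": [0.03, -0.13, -0.02], "delta_pos": [-0.06, 0.12, 0], "hand": 0.3}, {"dr": [0, 0, 0], "delta_pos": [0, 0, 0.3], "hand": 0.3}, {"dr": [0, 0, 0], "delta_pos": [0, 0, 0.5], "hand": 0.3}, {"dr": [0, 0, 0], "delta_pos": [0, 0, 0.5], "hand": 0.3}, {"dr": [0, 0, 0], "delta_pos": [0, 0, 0.4], "hand": 0.3}, {"dr": [0, 0, 0], "delta_pos": [0, 0, 0.2], "hand": 0.3}, {"dr": [0, 0, 0], "delta_pos": [0, 0, 0], "hand": 0.3}, {"dr": [0, 0, 0], "delta_pos": [0, 0, 0], "hand": 0.3}])

```text
time_s: 33.12
eef_pos: [555.7, -193.5, 47.6]
ee_rot: [-0.0, 0.037, 0.999, 0.0]
force: [-0.5, 0.1, -4.0]
grip_width: 0.477
```

Run:
```python
from h import *
need(556,-196.4,0)
```

```text
t 33.12 pos [ 555.7 -193.5   47.6] F [-0.5  0.1 -4. ] grip 0.477
total dr/10deg [ 0.003 -0.005  0.034] delta now(units) [-0.011 -0.059  0.952] delta in goal frame [-0.011 -0.058  0.952]
```

Request:
servo_tool(motion=[{"dr": [0, 0, 0.03], "delta_pos": [-0.01, -0.06, 0.1], "hand": 0.3}, {"dr": [0, 0, 0], "delta_pos": [0, 0, 0.25], "hand": 0.3}, {"dr": [0, 0, 0], "delta_pos": [0, 0, 0.25], "hand": 0.3}, {"dr": [0, 0, 0], "delta_pos": [0, 0, 0.15], "hand": 0.3}, {"dr": [0, 0, 0], "delta_pos": [0, 0, 0], "hand": 0.3}, {"dr": [0, 0, 0], "delta_pos": [0, 0, 0], "hand": 0.3}])

```text
time_s: 33.88
eef_pos: [556.4, -197.0, 8.2]
ee_rot: [0.0, 0.04, 0.999, -0.0]
force: [-0.3, -0.2, -4.1]
grip_width: 0.473
```

Run:
```python
from h import *
need(556,-196.4,-1)
p,d=capture("wrist");cv2.imwrite("pics/w19.png",p[:,:,::-1])
```

```text
t 33.88 pos [ 556.4 -197.     8.2] F [-0.3 -0.2 -4.1] grip 0.473
total dr/10deg [-0.001  0.002  0.001] delta now(units) [0.009 0.011 0.183] delta in goal frame [0.009 0.011 0.183]
```

View pics/w19.png

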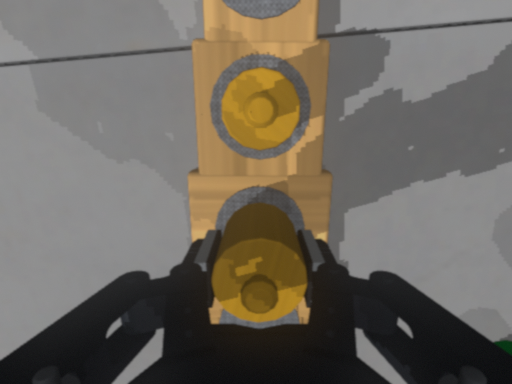

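Request:
servo_tool(motion=[{"dr": [0, 0, 0], "delta_pos": [0.01, 0.01, 0.06], "hand": 0.3}, {"dr": [0, 0, 0], "delta_pos": [0, 0, 0.05], "hand": 0.3}, {"dr": [0, 0, 0], "delta_pos": [0, 0, 0.04], "hand": 0.3}, {"dr": [0, 0, 0], "delta_pos": [0, 0, 0.03], "hand": 0.3}, {"dr": [0, 0, 0], "delta_pos": [0, 0, 0], "hand": 0.3}, {"dr": [0, 0, 0], "delta_pos": [0, 0, 0], "hand": 0.3}])

```text
time_s: 34.67
eef_pos: [556.3, -196.6, -0.8]
ee_rot: [0.001, 0.04, 0.999, -0.0]
force: [0.4, 0.0, -3.1]
grip_width: 0.476
```

Run:
```python
from h import *
need(556,-196.4,-1)
```

```text
t 34.67 pos [ 556.3 -196.6   -0.8] F [ 0.4  0.  -3.1] grip 0.476
total dr/10deg [-0.005  0.009  0.002] delta now(units) [0.006 0.003 0.005] delta in goal frame [0.006 0.003 0.005]
```

At the touch height; one small nudge, then release.

Request:
servo_tool(motion=[{"dr": [0, 0, 0], "delta_pos": [0, 0, 0.025], "hand": 0.3}, {"dr": [0, 0, 0], "delta_pos": [0, 0, 0], "hand": 0.3}])

```text
time_s: 34.92
eef_pos: [556.5, -196.7, -0.6]
ee_rot: [0.001, 0.04, 0.999, -0.001]
force: [0.1, -0.3, -5.4]
grip_width: 0.48
```

Run:
```python
from h import *
c=get_calibration("wrist");p,d=capture("wrist");P=cloud("wrist",d,c)
need(556,-196.4,-1)
print(P[288:300:4,255:265:4,2].round(1))
```

```text
t 34.98 pos [ 556.5 -196.7   -0.7] F [ 0.8 -0.3 -4.8] grip 0.479
total dr/10deg [-0.007  0.012  0.003] delta now(units) [0.01  0.005 0.007] delta in goal frame [0.01  0.005 0.007]
[[74.7 76.  76.6]
 [75.9 76.5 76.2]
 [75.7 76.7 75.6]]
```

Request:
servo_tool(motion=[{"dr": [0, 0, 0], "delta_pos": [0, 0, 0.02], "hand": 0.3}, {"dr": [0, 0, 0], "delta_pos": [0, 0, 0], "hand": 0.5}, {"dr": [0, 0, 0], "delta_pos": [0, 0, 0], "hand": 0.55}, {"dr": [0, 0, 0], "delta_pos": [0, 0, 0], "hand": 0.8}, {"dr": [0, 0, 0], "delta_pos": [0, 0, 0], "hand": 0.8}, {"dr": [0, 0, 0], "delta_pos": [0, 0, -0.4], "hand": 0.8}, {"dr": [0, 0, 0], "delta_pos": [0, 0, -0.8], "hand": 0.8}, {"dr": [0, 0, 0], "delta_pos": [0, 0, -0.9], "hand": 0.8}, {"dr": [0, 0, 0], "delta_pos": [0, 0, -0.8], "hand": 0.8}, {"dr": [0, 0, 0], "delta_pos": [0, 0, -0.5], "hand": 0.8}, {"dr": [0, 0, 0], "delta_pos": [0, 0, 0], "hand": 0.8}])

```text
time_s: 36.35
eef_pos: [556.4, -196.8, 174.3]
ee_rot: [0.002, 0.04, 0.999, -0.001]
force: [0.6, 0.1, -0.4]
grip_width: 0.802
```

Run:
```python
from h import *
need(426,229.8,150)
c=get_calibration("wrist")
p,d=capture("wrist");cv2.imwrite("pics/w20.png",p[:,:,::-1]);np.savez("w20.npz",p=p,d=d,T=c["T"],K=c["camera_matrix"])
onepad(p,c,259,229,27)
onstand(p,d,c,259,178,2,30);onstand(p,d,c,259,105,1,25)
```

```text
t 36.35 pos [ 556.4 -196.8  174.3] F [ 0.6  0.1 -0.4] grip 0.802
total dr/10deg [-0.011  0.021  0.002] delta now(units) [3.282 8.297 0.458] delta in goal frame [3.282 8.295 0.486]
pad [ 627.7 -202.9] rms 0.56 118
m 3 top [ 555.8 -197.3   62.2] [41.2 41.2  7.4]
m 2 top [ 485.2 -191.5   54.5] [32.6 32.   4.5]
```

View pics/w20.png

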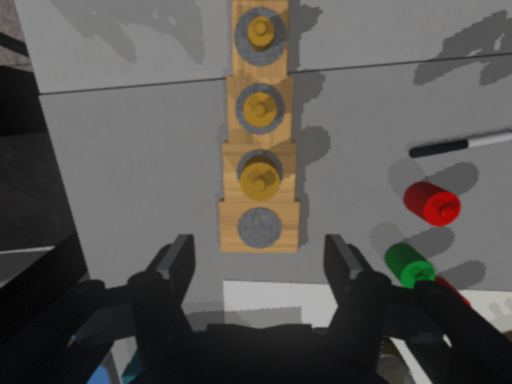

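Request:
servo_tool(motion=[{"dr": [0, 0, 0], "delta_pos": [0.1, 0.4, 0], "hand": 1}, {"dr": [0, 0, 0], "delta_pos": [0.3, 0.8, 0], "hand": 1}, {"dr": [0, 0, 0], "delta_pos": [0.3, 0.8, 0], "hand": 1}, {"dr": [0, 0, 0], "delta_pos": [0.3, 0.8, 0], "hand": 1}, {"dr": [0, 0, 0], "delta_pos": [0.3, 0.8, 0], "hand": 1}, {"dr": [0, 0, 0], "delta_pos": [0.3, 0.8, 0], "hand": 1}, {"dr": [0, 0, 0], "delta_pos": [0.3, 0.8, 0], "hand": 1}, {"dr": [0, 0, 0], "delta_pos": [0.3, 0.8, 0], "hand": 1}, {"dr": [0, 0, 0], "delta_pos": [0.3, 0.8, 0], "hand": 1}, {"dr": [0, 0, 0], "delta_pos": [0.3, 0.7, 0], "hand": 1}, {"dr": [0, 0, 0], "delta_pos": [0.1, 0.4, 0], "hand": 1}, {"dr": [0, 0, 0], "delta_pos": [0, 0, 0], "hand": 1}, {"dr": [0, 0, 0], "delta_pos": [0, 0, 0], "hand": 1}])

```text
time_s: 38.02
eef_pos: [422.6, 232.4, 159.3]
ee_rot: [-0.013, 0.037, 0.999, 0.002]
force: [0.1, -0.3, 0.2]
grip_width: 1.003
```

Run:
```python
from h import *
need(426,229.8,-13)
c=get_calibration("wrist")
p,d=capture("wrist");cv2.imwrite("pics/w21.png",p[:,:,::-1]);np.savez("w21.npz",p=p,d=d,T=c["T"],K=c["camera_matrix"])
```

```text
t 38.02 pos [422.6 232.4 159.3] F [ 0.1 -0.3  0.2] grip 1.003
total dr/10deg [ 0.012 -0.153  0.035] delta now(units) [-0.162 -0.053  3.443] delta in goal frame [-0.071 -0.046  3.446]
```

View pics/w21.png

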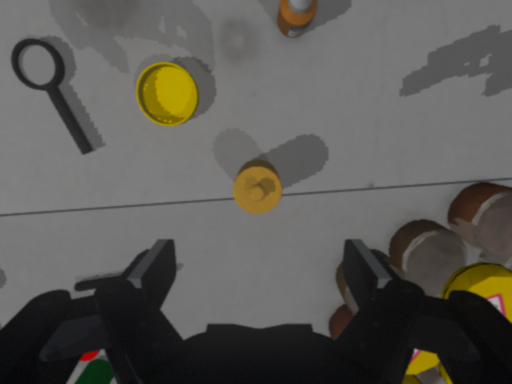

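Request:
servo_tool(motion=[{"dr": [0.01, -0.15, 0.03], "delta_pos": [-0.07, -0.05, 0], "hand": 1}, {"dr": [0, 0, 0], "delta_pos": [0, 0, 0.3], "hand": 1}, {"dr": [0, 0, 0], "delta_pos": [0, 0, 0.5], "hand": 1}, {"dr": [0, 0, 0], "delta_pos": [0, 0, 0.5], "hand": 1}, {"dr": [0, 0, 0], "delta_pos": [0, 0, 0.3], "hand": 1}, {"dr": [0, 0, 0], "delta_pos": [0, 0, 0], "hand": 1}, {"dr": [0, 0, 0], "delta_pos": [0, 0, 0], "hand": 1}])

```text
time_s: 38.95
eef_pos: [428.6, 225.1, 77.9]
ee_rot: [0.004, 0.044, 0.999, -0.0]
force: [-0.1, -0.4, 0.1]
grip_width: 0.994
```

Run:
```python
from h import *
need(426,229.8,-13)
c=get_calibration("wrist")
p,d=capture("wrist");cv2.imwrite("pics/w22.png",p[:,:,::-1])
massfit("wrist",p,d,c,3,259,215,45)
```

```text
t 38.95 pos [428.6 225.1  77.9] F [-0.1 -0.4  0.1] grip 0.994
total dr/10deg [ 0.001  0.047 -0.042] delta now(units) [0.075 0.089 1.817] delta in goal frame [0.06  0.09  1.817]
4 299 [426.3 229.7] top [425.5 230.1  55.8] [49.1 49.1  5.5] knob [422.5 229.8  74. ] 445 zmax 246.6
```

View pics/w22.png

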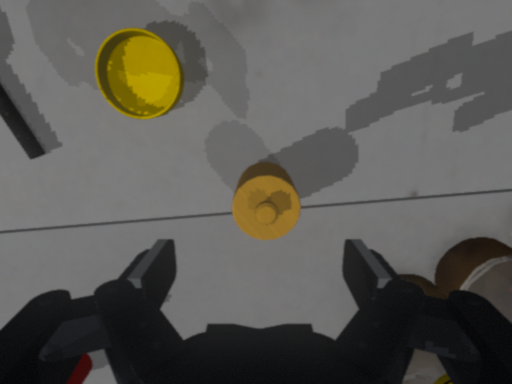

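Request:
servo_tool(motion=[{"dr": [0, 0.05, -0.04], "delta_pos": [0.06, 0.09, 0], "hand": 1}, {"dr": [0, 0, 0], "delta_pos": [0, 0, 0.2], "hand": 1}, {"dr": [0, 0, 0], "delta_pos": [0, 0, 0], "hand": 1}, {"dr": [0, 0, 0], "delta_pos": [0, 0, 0], "hand": 1}])

```text
time_s: 39.5
eef_pos: [426.3, 230.4, 68.1]
ee_rot: [0.001, 0.04, 0.999, 0.0]
force: [1.0, -0.1, -0.8]
grip_width: 1.0
```

Run:
```python
from h import *
need(426,230.2,-13)
```

```text
t 39.5 pos [426.3 230.4  68.1] F [ 1.  -0.1 -0.8] grip 1.0
total dr/10deg [0.004 0.006 0.002] delta now(units) [ 0.008 -0.005  1.622] delta in goal frame [ 0.007 -0.004  1.622]
```

Request:
servo_tool(motion=[{"dr": [0, 0, 0], "delta_pos": [0, 0, 0.3], "hand": 1}, {"dr": [0, 0, 0], "delta_pos": [0, 0, 0.4], "hand": 1}, {"dr": [0, 0, 0], "delta_pos": [0, 0, 0.4], "hand": 1}, {"dr": [0, 0, 0], "delta_pos": [0, 0, 0.3], "hand": 1}, {"dr": [0, 0, 0], "delta_pos": [0, 0, 0.15], "hand": 1}, {"dr": [0, 0, 0], "delta_pos": [0, 0, 0], "hand": 1}, {"dr": [0, 0, 0], "delta_pos": [0, 0, 0], "hand": 1}])

```text
time_s: 40.38
eef_pos: [425.6, 230.0, -14.9]
ee_rot: [-0.0, 0.04, 0.999, 0.0]
force: [-0.3, 0.5, 0.4]
grip_width: 1.001
```

Run:
```python
from h import *
need(426,230.2,-13)
```

```text
t 40.38 pos [425.6 230.  -14.9] F [-0.3  0.5  0.4] grip 1.001
total dr/10deg [ 0.002 -0.002 -0.   ] delta now(units) [-0.007  0.004 -0.039] delta in goal frame [-0.007  0.004 -0.039]
```

Request:
servo_tool(motion=[{"dr": [0, 0, 0], "delta_pos": [0, 0, 0], "hand": 0.8}, {"dr": [0, 0, 0], "delta_pos": [0, 0, 0], "hand": 0.65}, {"dr": [0, 0, 0], "delta_pos": [0, 0, 0], "hand": 0.55}, {"dr": [0, 0, 0], "delta_pos": [0, 0, 0], "hand": 0.4}, {"dr": [0, 0, 0], "delta_pos": [0, 0, 0], "hand": 0.4}, {"dr": [0, 0, 0], "delta_pos": [0, 0, 0], "hand": 0.4}, {"dr": [0, 0, 0], "delta_pos": [0, 0, 0], "hand": 0.4}], squeeze=70)

```text
time_s: 41.25
eef_pos: [426.2, 230.3, -13.7]
ee_rot: [0.001, 0.04, 0.999, 0.001]
force: [-0.5, 0.1, 0.6]
grip_width: 0.565
```

Request:
servo_tool(motion=[{"dr": [0, 0, 0], "delta_pos": [0, 0, -0.1], "hand": 0.4}, {"dr": [0, 0, 0], "delta_pos": [0, 0, -0.4], "hand": 0.4}, {"dr": [0, 0, 0], "delta_pos": [0, 0, -0.8], "hand": 0.4}, {"dr": [0, 0, 0], "delta_pos": [0, 0, -0.8], "hand": 0.4}, {"dr": [0, 0, 0], "delta_pos": [0, 0, -0.8], "hand": 0.4}, {"dr": [0, 0, 0], "delta_pos": [0, 0, -0.5], "hand": 0.4}, {"dr": [0, 0, 0], "delta_pos": [0, 0, 0], "hand": 0.4}])

```text
time_s: 42.12
eef_pos: [422.8, 229.1, 158.7]
ee_rot: [-0.004, 0.04, 0.999, -0.001]
force: [-0.1, 0.0, -6.0]
grip_width: 0.565
```

Run:
```python
from h import *
need(628,-202.3,165)
```

```text
t 42.12 pos [422.8 229.1 158.7] F [-0.1  0.  -6. ] grip 0.565
total dr/10deg [-0.015 -0.046  0.   ] delta now(units) [-4.779 -8.273 -0.142] delta in goal frame [-4.78  -8.272 -0.126]
```

Request:
servo_tool(motion=[{"dr": [0, 0, 0], "delta_pos": [-0.2, -0.35, -0.05], "hand": 0.4}, {"dr": [0, 0, 0], "delta_pos": [-0.4, -0.65, -0.06], "hand": 0.4}, {"dr": [0, 0, 0], "delta_pos": [-0.4, -0.7, -0.06], "hand": 0.4}, {"dr": [0, 0, 0], "delta_pos": [-0.4, -0.7, -0.06], "hand": 0.4}, {"dr": [0, 0, 0], "delta_pos": [-0.4, -0.7, -0.06], "hand": 0.4}, {"dr": [0, 0, 0], "delta_pos": [-0.4, -0.7, -0.06], "hand": 0.4}, {"dr": [0, 0, 0], "delta_pos": [-0.4, -0.7, -0.06], "hand": 0.4}, {"dr": [0, 0, 0], "delta_pos": [-0.4, -0.7, -0.06], "hand": 0.4}, {"dr": [0, 0, 0], "delta_pos": [-0.4, -0.7, -0.06], "hand": 0.4}, {"dr": [0, 0, 0], "delta_pos": [-0.4, -0.7, -0.06], "hand": 0.4}, {"dr": [0, 0, 0], "delta_pos": [-0.4, -0.7, -0.06], "hand": 0.4}, {"dr": [0, 0, 0], "delta_pos": [-0.3, -0.5, 0], "hand": 0.4}, {"dr": [0, 0, 0], "delta_pos": [-0.1, -0.3, 0], "hand": 0.4}, {"dr": [0, 0, 0], "delta_pos": [0, 0, 0], "hand": 0.4}, {"dr": [0, 0, 0], "delta_pos": [0, 0, 0], "hand": 0.4}])

```text
time_s: 44.0
eef_pos: [614.4, -203.2, 156.5]
ee_rot: [-0.027, 0.039, 0.999, 0.004]
force: [-0.3, -0.4, -5.9]
grip_width: 0.566
```

Run:
```python
from h import *
need(628,-202.3,2.3)
```

```text
t 44.0 pos [ 614.4 -203.2  156.5] F [-0.3 -0.4 -5.9] grip 0.566
total dr/10deg [ 0.036 -0.311  0.013] delta now(units) [-0.437  0.02   3.065] delta in goal frame [-0.27   0.04   3.084]
```

Request:
servo_tool(motion=[{"dr": [0.04, -0.31, 0.01], "delta_pos": [-0.27, 0.02, 0], "hand": 0.4}, {"dr": [0, 0, 0], "delta_pos": [0, 0, 0], "hand": 0.4}, {"dr": [0, 0, 0], "delta_pos": [0, 0, 0.3], "hand": 0.4}, {"dr": [0, 0, 0], "delta_pos": [0, 0, 0.4], "hand": 0.4}, {"dr": [0, 0, 0], "delta_pos": [0, 0, 0.4], "hand": 0.4}, {"dr": [0, 0, 0], "delta_pos": [0, 0, 0.2], "hand": 0.4}, {"dr": [0, 0, 0], "delta_pos": [0, 0, 0], "hand": 0.4}, {"dr": [0, 0, 0], "delta_pos": [0, 0, 0], "hand": 0.4}])

```text
time_s: 45.0
eef_pos: [625.7, -198.9, 86.6]
ee_rot: [-0.003, 0.038, 0.999, 0.001]
force: [0.2, -0.0, -5.1]
grip_width: 0.569
```

Run:
```python
from h import *
need(628,-202.3,2.3)
p,d=capture("wrist");cv2.imwrite("pics/w23.png",p[:,:,::-1])
```

```text
t 45.0 pos [ 625.7 -198.9   86.6] F [ 0.2 -0.  -5.1] grip 0.569
total dr/10deg [ 0.006 -0.033  0.026] delta now(units) [-0.061 -0.066  1.685] delta in goal frame [-0.052 -0.064  1.685]
```

View pics/w23.png

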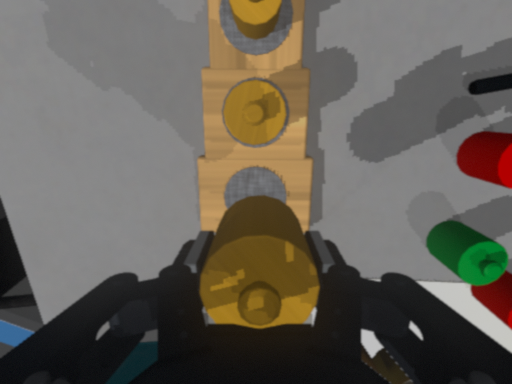

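Request:
servo_tool(motion=[{"dr": [0, -0.03, 0.03], "delta_pos": [-0.05, -0.06, 0.1], "hand": 0.4}, {"dr": [0, 0, 0], "delta_pos": [0, 0, 0.4], "hand": 0.4}, {"dr": [0, 0, 0], "delta_pos": [0, 0, 0.45], "hand": 0.4}, {"dr": [0, 0, 0], "delta_pos": [0, 0, 0.3], "hand": 0.4}, {"dr": [0, 0, 0], "delta_pos": [0, 0, 0.15], "hand": 0.4}, {"dr": [0, 0, 0], "delta_pos": [0, 0, 0], "hand": 0.4}, {"dr": [0, 0, 0], "delta_pos": [0, 0, 0], "hand": 0.4}])

```text
time_s: 45.92
eef_pos: [630.4, -204.1, 17.3]
ee_rot: [0.003, 0.041, 0.999, -0.001]
force: [-0.2, 0.8, -5.3]
grip_width: 0.569
```

Run:
```python
from h import *
need(628,-202.3,2)
p,d=capture("wrist");cv2.imwrite("pics/w24.png",p[:,:,::-1])
```

```text
t 45.92 pos [ 630.4 -204.1   17.3] F [-0.2  0.8 -5.3] grip 0.569
total dr/10deg [-0.011  0.038 -0.012] delta now(units) [0.052 0.033 0.306] delta in goal frame [0.05  0.032 0.307]
```

View pics/w24.png

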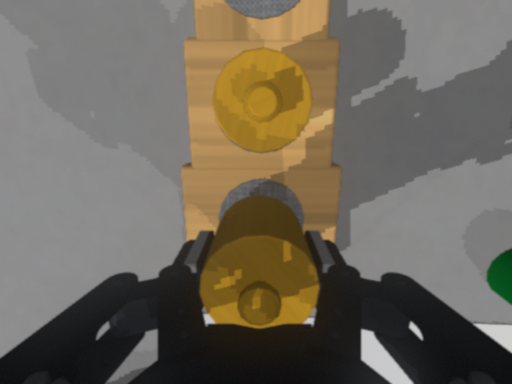

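Request:
servo_tool(motion=[{"dr": [-0.01, 0.04, -0.01], "delta_pos": [0.05, 0.03, 0], "hand": 0.4}, {"dr": [0, 0, 0], "delta_pos": [0, 0, 0.1], "hand": 0.4}, {"dr": [0, 0, 0], "delta_pos": [0, 0, 0.05], "hand": 0.4}, {"dr": [0, 0, 0], "delta_pos": [0, 0, 0], "hand": 0.4}, {"dr": [0, 0, 0], "delta_pos": [0, 0, 0], "hand": 0.4}])

```text
time_s: 46.6
eef_pos: [628.2, -202.4, 10.2]
ee_rot: [0.0, 0.04, 0.999, -0.0]
force: [-0.4, 0.5, -6.0]
grip_width: 0.566
```

Run:
```python
from h import *
need(628,-202.3,2)
```

```text
t 46.6 pos [ 628.2 -202.4   10.2] F [-0.4  0.5 -6. ] grip 0.566
total dr/10deg [-0.003  0.003 -0.001] delta now(units) [0.005 0.002 0.164] delta in goal frame [0.004 0.002 0.164]
```

Request:
servo_tool(motion=[{"dr": [0, 0, 0], "delta_pos": [0, 0, 0.06], "hand": 0.4}, {"dr": [0, 0, 0], "delta_pos": [0, 0, 0.05], "hand": 0.4}, {"dr": [0, 0, 0], "delta_pos": [0, 0, 0.04], "hand": 0.4}, {"dr": [0, 0, 0], "delta_pos": [0, 0, 0.02], "hand": 0.4}, {"dr": [0, 0, 0], "delta_pos": [0, 0, 0], "hand": 0.4}, {"dr": [0, 0, 0], "delta_pos": [0, 0, 0], "hand": 0.4}])

```text
time_s: 47.35
eef_pos: [628.7, -202.6, 2.9]
ee_rot: [0.001, 0.04, 0.999, -0.001]
force: [-0.4, 1.2, -2.9]
grip_width: 0.569
```

Request:
servo_tool(motion=[{"dr": [0, 0, 0], "delta_pos": [0.01, 0.005, 0.025], "hand": 0.4}, {"dr": [0, 0, 0], "delta_pos": [0, 0, 0.02], "hand": 0.4}, {"dr": [0, 0, 0], "delta_pos": [0, 0, 0], "hand": 0.4}])

```text
time_s: 47.72
eef_pos: [628.9, -202.6, 2.9]
ee_rot: [0.002, 0.04, 0.999, -0.001]
force: [-1.3, 0.7, -1.8]
grip_width: 0.571
```

Run:
```python
from h import *
c=get_calibration("wrist");p,d=capture("wrist");P=cloud("wrist",d,c)
need(628,-202.3,2)
print(P[292:308:4,255:265:4,2].round(1))
```

```text
t 47.77 pos [ 629.  -202.7    2.9] F [-2.7  0.7  1.5] grip 0.568
total dr/10deg [-0.013  0.024  0.   ] delta now(units) [0.02  0.006 0.018] delta in goal frame [0.02  0.006 0.018]
[[82.6 83.7 83.8]
 [83.8 84.1 84.4]
 [83.8 85.1 84.4]
 [83.9 85.7 84.8]]
```

Contact: z has stopped, the force is rising and the knob top is at about 85 = 16+69. Release and rise.

Request:
servo_tool(motion=[{"dr": [0, 0, 0], "delta_pos": [0, 0, 0], "hand": 0.6}, {"dr": [0, 0, 0], "delta_pos": [0, 0, 0], "hand": 0.65}, {"dr": [0, 0, 0], "delta_pos": [0, 0, 0], "hand": 0.9}, {"dr": [0, 0, 0], "delta_pos": [0, 0, 0], "hand": 0.9}, {"dr": [0, 0, 0], "delta_pos": [0, 0, 0], "hand": 0.9}, {"dr": [0, 0, 0], "delta_pos": [0, 0, -0.4], "hand": 0.9}, {"dr": [0, 0, 0], "delta_pos": [0, 0, -0.8], "hand": 0.9}, {"dr": [0, 0, 0], "delta_pos": [0, 0, -0.9], "hand": 0.9}, {"dr": [0, 0, 0], "delta_pos": [0, 0, -0.8], "hand": 0.9}, {"dr": [0, 0, 0], "delta_pos": [0, 0, -0.6], "hand": 0.9}, {"dr": [0, 0, 0], "delta_pos": [0, 0, 0], "hand": 0.9}])

```text
time_s: 49.15
eef_pos: [629.2, -202.7, 192.1]
ee_rot: [0.007, 0.04, 0.999, -0.003]
force: [0.3, 0.8, -1.0]
grip_width: 0.899
```

Run:
```python
from h import *
need(628,-202.3,180)
c=get_calibration("wrist");p,d=capture("wrist");cv2.imwrite("pics/w25.png",p[:,:,::-1])
onstand(p,d,c,259,178,3,32);onstand(p,d,c,259,110,2,32)
q,_=capture("top");cv2.imwrite("pics/top1.png",cv2.resize(q[130:300,240:420],None,fx=4,fy=3.5)[:,:,::-1])
```

```text
t 49.15 pos [ 629.2 -202.7  192.1] F [ 0.3  0.8 -1. ] grip 0.899
total dr/10deg [-0.037  0.083 -0.   ] delta now(units) [0.029 0.007 0.242] delta in goal frame [0.025 0.006 0.243]
m 4 top [ 628.8 -203.7   71. ] [48.5 49.1  7.7]
m 3 top [ 556.2 -196.9   63.6] [40.6 40.5  5.7]
```

View pics/w25.png

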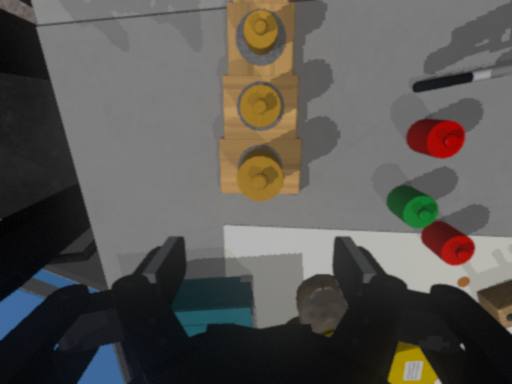

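Request:
servo_tool(motion=[{"dr": [0, 0, 0], "delta_pos": [0.2, 0.4, -0.1], "hand": 0.9}, {"dr": [0, 0, 0], "delta_pos": [0.3, 0.6, 0], "hand": 0.9}, {"dr": [0, 0, 0], "delta_pos": [0.3, 0.6, 0], "hand": 0.9}, {"dr": [0, 0, 0], "delta_pos": [0.3, 0.6, 0], "hand": 0.9}, {"dr": [0, 0, 0], "delta_pos": [0.3, 0.6, 0], "hand": 0.9}, {"dr": [0, 0, 0], "delta_pos": [0.3, 0.6, 0], "hand": 0.9}, {"dr": [0, 0, 0], "delta_pos": [0.2, 0.4, 0], "hand": 0.9}, {"dr": [0, 0, 0], "delta_pos": [0, 0, 0], "hand": 0.9}, {"dr": [0, 0, 0], "delta_pos": [0, 0, 0], "hand": 0.9}])

```text
time_s: 50.38
eef_pos: [541.6, 1.1, 182.1]
ee_rot: [-0.005, 0.041, 0.999, 0.0]
force: [0.2, -0.1, 0.1]
grip_width: 0.901
```

Run:
```python
from h import *
q,_=capture("top");s,_=capture("scene")
a=cv2.resize(q[130:300,270:390],(380,540));b=cv2.resize(s[110:260,240:400],(400,540));cv2.imwrite("pics/fin.png",np.hstack([a,b])[:,:,::-1])
```

```text
(no output)
```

View pics/fin.png

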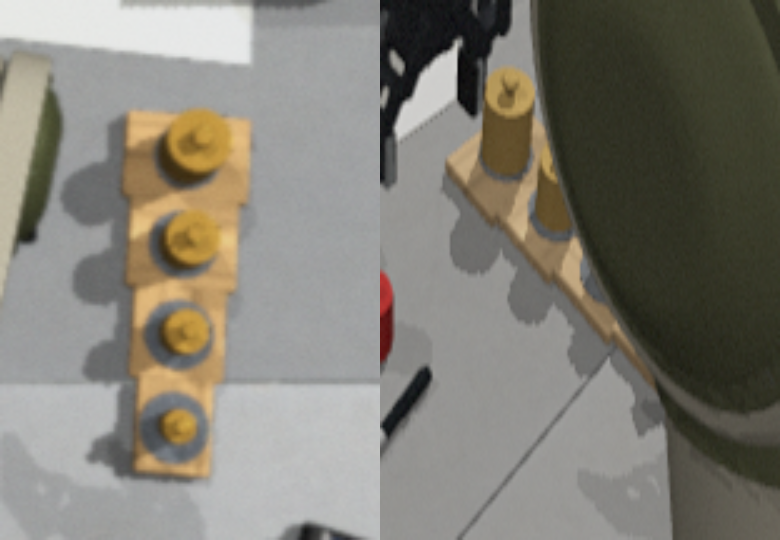

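The top view shows all four masses upright on their pads, small to large from the narrow end. In the scene view the two largest stand flat and the arm hides the other two. Handing in.

Run:
```python
from rig import ticket
print(ticket.finish_job())
```

```text
the job is handed in; nothing more can be done
None
```

All four brass masses are on the stand in order, smallest on pad 1 at the narrow end and largest on pad 4. I handed the job in at about 50 s of the 115 s allowed. The red and green look-alikes were not moved.

**Placing:** In the wrist camera each mass measured about 0.5 to 2 mm from its pad's centre, less than the roughly 2 mm the calibration is good for. The last top view shows all four upright. In the last scene view the arm hid masses 1 and 2.

**What went wrong or disagreed:**
- **First grasp of mass 1:** The fingers closed on the knob, because the real fingertips lie about 32 mm behind the reported TCP. I opened, lowered further and took the cylinder; the mass stayed standing.
- **Set-down contact:** The force reading was noisy and slow. For masses 2 to 4 I also relied on the height no longer dropping and on the knob top height. Mass 3 never gave a clear contact force, so I released it with the knob top at its expected height.
- **Cameras:** The fixed cameras disagreed with each other by up to about 4 mm, so I placed mainly by the wrist camera.

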